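# Put up the drying shelf and load the plaster moulds

## Robot

A 7-joint arm with a two-finger parallel gripper is mounted at the origin on the work surface. World frame = base frame: x ahead of the robot, y to its left, z up, the work surface at z = 0. Lengths are in m, angles in rad, forces in N, time in s.
With the tool pointing down it reaches from about 0.425 to 0.925 m from the base axis. Payload 6.8 kg.
Tool frame: the origin (TCP) lies at the very end of the fingers, on their centre line; the grasp point (between the pads) lies 19 mm behind it; z points along the fingers, y is the line along which they close (so a half turn about z gives the same grasp; the last joint's range is limited). The gripper opens to 85 mm and grips with 20 to 120 N. Pads are 22 mm wide; open, the fingers measure 114 mm over their backs; the gripper's body (76 mm by 85 mm) begins 54 mm behind the grasp point. The pads swing forward as they close: fully open they stand 13 mm farther back than shut.
Start: joints at [1.095, 0.477, 0.022, 1.555, -0.011, 1.109, -0.083], TCP at [0.243, -0.63, 0.231] pointing down, gripper open.
Joint ranges: [-2.96, 2.96], [-0.34, 2.1], [-1.41, 1.46], [0.24, 2.44], [-1.37, 4.51], [0.17, 1.92], [-2.96, 2.96]. Speed limits (rad/s): [2.39, 2.39, 3.14, 3.14, 3.14, 3.14, 3.14].

## Interface

Orientations are given as a unit quaternion [w, x, y, z].
In Python, from station import bot gives the robot as it stands. The module is installed in compiled form; this text tells all that it offers.
- The arm moves only by the shell command python3 -m jog 'ROWS' [OPENING] [FORCE]. ROWS is JSON, a list of rows, each a list of 4 numbers: the shift along the tool's x, y, z in cm, then the turn about the tool's z in rad. In form: [[x, y, z, spin], ...]. A call has 1 to 20 rows; each row is the pose to reach, as a shift and turn from the pose commanded when the call began, along the tool's axes at that moment; what a row does not reach only later rows make up. A row lasts 1/12 s, in which the tool goes at most 41.7 mm and 7.16 degrees, less where a joint would pass 70% of its speed; a pose out of reach is approached as far as the arm can. A call with a gripper value outside its range is refused whole. OPENING is the closure, from -1 (fully open) to 1 (shut), set as the call begins (- or left out, the last holds). The fingers move at their own pace and stop on an object; FORCE is the grip in N (left out, the last holds). Time passes only in rows, so rows that repeat a pose let the fingers close. It gives the time, the measured TCP pose, the force, the opening and the grip force at its end, in the units of the state.
- bot.get_obs(): the state, without advancing time (a new reading comes with each control period).
- bot.read_camera(name): name is "scene" or "top" or "wrist"; returns a dict with "pixels" (400x640x3 uint8, red, green, blue), "depth" (400x640 float32, m along the optical axis (not along the pixel's ray), 0 where there is no reading), "fovy" (degrees; the focal length in pixels is half the picture's height over the tangent of half this angle, whatever the lens; pixels are square), "cx", "cy" (the principal point, pixels), "pose" (4x4, takes a point from camera to world coordinates). Camera axes: x right, y down, z forward; pixel columns grow to the right and rows downward; lengths in m; the calibration is good to about 2 mm. A picture is of the moment at which its call begins.
- bot.hand_in(): hands the job in; it is judged then, once.
The state is a dict: "t": time; "q": joint angles; "joint_vel": joint speeds; "joint_torque": joint torques, N m; "eef_pos": TCP position; "tool_rot": TCP orientation; "contact_force": force on the tool from outside, world axes, zero at the start; "torque": the same for the moment, N m; "gripper_width": opening from 0.0 (shut) to 1.0 (fully open); "grasp_force": force on a finger pad.
Only numpy, scipy, OpenCV 4.12 (cv2) and the standard library are available. Lean on these libraries where they do the work, as an engineer would, in place of code of your own. Each camera call takes 0.05 s, during which the arm holds its last target. There are 200 camera calls.

## Task

Put up the drying shelf on the bench rack: hook the claws of one steel bracket into the upper two slots of each upright and press it down until it is fully home and the spring catch has locked it. Then lay the plywood mould carrier flat, centred and square across the two brackets, and seat every plaster mould there is flat in a pocket of its own. Leave the jar, the cup and the screwdriver where they are.

Things in the scene. Friction and masses are not known exactly. Their poses are not given: they have to be found in the camera images.
- rack: grey steel bench rack, fixed: two slotted uprights, 40 mm wide, 210 mm high, at y = +110 and -110 mm. Origin: on the table, midway between them, in the plane of their front faces, which look along -x of the rack (to the robot). Sheet 4 thick; in each four slots, 13 wide and 23 high, lower edges 58, 94, 130, 166 above the table; a bracket uses the upper two.
- home_left (a point): where a bracket's origin is when home on the left (+y) upright: 65 mm before the face, 100 mm above the table, x axes alike (it droops 0.02 rad, 1.5 mm). Offer the claws with the bracket 9 to 15 (best 12) mm above home, heel square to the face, push in until the heel meets the face, then straight down; pushing on the top edge near the heel helps.
- home_right (a point): the same for the right (-y) upright
- catch_left (a joint): spring catch in the left upright's third slot from the top: a wedge nose 4 mm out of the face, sloped above, blunt below. 0 = out (m); about 0.004 while the bracket's foot passes; snaps back to 0 when the bracket is within 1.5 mm of home: locked. Passing it takes a push of about 5 to 15 N.
- catch_right (a joint): the same on the right upright
- shelf_place (a point): where the carrier's origin belongs: midway between the brackets, on their top edges (176 mm above the table), 75 mm before the uprights' faces; 15 mm to spare each way between the brackets' lips and the uprights. Axes as the rack's.
- bracket1: steel shelf bracket (sizes in mm), 26 wide (y), 76 high, 156 long: x from -91 (end with a lip 14 high on the level top edge) to +65 (heel, a flat upright face with two claws). Origin: on the underside, 65 before the heel, near the balance point; x points to the heel. It stands on the flat of its underside (x -45 to +65). 0.32 kg. Grip it across the 26 from above near the origin, pads high up.
- bracket2: second bracket, same as the first; either fits either upright. Claws, both brackets: stand 12 mm out of the heel (to x = +77), 8 thick (y), one over the other; undersides of the necks 30 and 66 above the bracket's underside, necks 8 high; a tongue hangs 9 below each neck, tapered so that it draws the heel to the upright. A 4 high foot under a notch passes the catch.
- carrier: plywood mould carrier (tray), 120 (x) by 328 mm (y): bottom 6 thick, rims and ribs 14 high overall, four square pockets 68 by 68, 8 deep, in a row along y; across the middle (along x) a wooden rail 16 thick (y), its top 42 above the underside. Origin: centre of the underside. 0.45 kg, balanced at the rail: lift it there, fingers in the pockets. Either way round is right.
- pocket1 (a point): centre of the floor of pocket 1 of the carrier (6 mm above its underside), y = +120 mm of the carrier
- pocket2 (a point): centre of the floor of pocket 2 of the carrier (6 mm above its underside), y = +42 mm
- pocket3 (a point): centre of the floor of pocket 3 of the carrier (6 mm above its underside), y = -42 mm
- pocket4 (a point): centre of the floor of pocket 4 of the carrier (6 mm above its underside), y = -120 mm
- mould1: square white plaster press-mould, 64 by 64 mm, 28 mm thick, with a shallow round flower relief on top; origin: centre of the underside, z up. 0.14 kg. Stands 20 mm above the carrier's rims when seated. It may be absent (then there is no pose); two to four of the four are there.
- mould2: square white plaster press-mould, 64 by 64 mm, 28 mm thick, with a shallow round flower relief on top; origin: centre of the underside, z up. 0.14 kg. Stands 20 mm above the carrier's rims when seated. It may be absent (then there is no pose); two to four of the four are there.
- mould3: square white plaster press-mould, 64 by 64 mm, 28 mm thick, with a shallow round flower relief on top; origin: centre of the underside, z up. 0.14 kg. Stands 20 mm above the carrier's rims when seated. It may be absent (then there is no pose); two to four of the four are there.
- mould4: square white plaster press-mould, 64 by 64 mm, 28 mm thick, with a shallow round flower relief on top; origin: centre of the underside, z up. 0.14 kg. Stands 20 mm above the carrier's rims when seated. It may be absent (then there is no pose); two to four of the four are there.
- jar: white glaze jar, 72 mm across, 110 mm high, beside the rack; leave alone. Origin: centre of its base
- cup: terracotta cup, 76 mm across, 85 mm high, beside the rack; leave alone. Origin: centre of its base
- screwdriver: screwdriver lying on the table beyond the carrier; leave alone
Things that resemble listed ones, but are neither listed nor needed, are in the scene too. Leave any turquoise or yellow look-alike of the bracket2 alone.

How it is judged:
On the way, in this order (a step that is already met when the one before it is completed fails the run):
1. both brackets hooked in, one on each upright, pressed home and locked by their catches (value of joint each of catch_left, catch_right below 0.002 m and ((horizontal distance between bracket1 and home_left below 0.006 m and z of bracket1 in the frame of home_left between -0.004 and 0.004 m and angle between the x axis of bracket1 and the x axis of rack, either way round below 0.07 rad and angle between bracket1's own z axis and vertical below 0.07 rad) or (horizontal distance between bracket2 and home_left below 0.006 m and z of bracket2 in the frame of home_left between -0.004 and 0.004 m and angle between the x axis of bracket2 and the x axis of rack, either way round below 0.07 rad and angle between bracket2's own z axis and vertical below 0.07 rad)) and ((horizontal distance between bracket1 and home_right below 0.006 m and z of bracket1 in the frame of home_right between -0.004 and 0.004 m and angle between the x axis of bracket1 and the x axis of rack, either way round below 0.07 rad and angle between bracket1's own z axis and vertical below 0.07 rad) or (horizontal distance between bracket2 and home_right below 0.006 m and z of bracket2 in the frame of home_right between -0.004 and 0.004 m and angle between the x axis of bracket2 and the x axis of rack, either way round below 0.07 rad and angle between bracket2's own z axis and vertical below 0.07 rad))), for 0.3 s.
2. the carrier lies flat across both brackets (all of step 1 and z of carrier in the frame of shelf_place between -0.005 and 0.005 m and x of carrier in the frame of shelf_place between -0.025 and 0.025 m and y of carrier in the frame of shelf_place between -0.03 and 0.03 m and angle between carrier's own z axis and vertical below 0.06 rad and angle between the x axis of carrier and the x axis of rack, either way round below 0.15 rad and linear speed of carrier below 0.03 m/s), for 0.3 s.
At the end, for the whole second after the job is handed in: Both brackets home (6 mm sideways, 4 mm in height, 0.07 rad), catches out (under 2 mm). Carrier on its place: height 5 mm, depth 25, sideways 30, level 0.06 rad, square 0.15. Each mould in its own pocket: 5 mm of the centre, 3 mm of the floor, flat to 0.04 rad, at rest (all of step 2 and ((horizontal distance between mould1 and pocket1 below 0.005 m and z of mould1 in the frame of pocket1 between -0.003 and 0.003 m) or (horizontal distance between mould1 and pocket2 below 0.005 m and z of mould1 in the frame of pocket2 between -0.003 and 0.003 m) or (horizontal distance between mould1 and pocket3 below 0.005 m and z of mould1 in the frame of pocket3 between -0.003 and 0.003 m) or (horizontal distance between mould1 and pocket4 below 0.005 m and z of mould1 in the frame of pocket4 between -0.003 and 0.003 m)) and angle between the z axis of each of mould1, mould2, mould3, mould4 and the z axis of carrier, either way round below 0.04 rad and linear speed of each of mould1, mould2, mould3, mould4 below 0.03 m/s and ((horizontal distance between mould2 and pocket1 below 0.005 m and z of mould2 in the frame of pocket1 between -0.003 and 0.003 m) or (horizontal distance between mould2 and pocket2 below 0.005 m and z of mould2 in the frame of pocket2 between -0.003 and 0.003 m) or (horizontal distance between mould2 and pocket3 below 0.005 m and z of mould2 in the frame of pocket3 between -0.003 and 0.003 m) or (horizontal distance between mould2 and pocket4 below 0.005 m and z of mould2 in the frame of pocket4 between -0.003 and 0.003 m)) and ((horizontal distance between mould3 and pocket1 below 0.005 m and z of mould3 in the frame of pocket1 between -0.003 and 0.003 m) or (horizontal distance between mould3 and pocket2 below 0.005 m and z of mould3 in the frame of pocket2 between -0.003 and 0.003 m) or (horizontal distance between mould3 and pocket3 below 0.005 m and z of mould3 in the frame of pocket3 between -0.003 and 0.003 m) or (horizontal distance between mould3 and pocket4 below 0.005 m and z of mould3 in the frame of pocket4 between -0.003 and 0.003 m)) and ((horizontal distance between mould4 and pocket1 below 0.005 m and z of mould4 in the frame of pocket1 between -0.003 and 0.003 m) or (horizontal distance between mould4 and pocket2 below 0.005 m and z of mould4 in the frame of pocket2 between -0.003 and 0.003 m) or (horizontal distance between mould4 and pocket3 below 0.005 m and z of mould4 in the frame of pocket3 between -0.003 and 0.003 m) or (horizontal distance between mould4 and pocket4 below 0.005 m and z of mould4 in the frame of pocket4 between -0.003 and 0.003 m))); the robot touches nothing.
It fails at once if the jar is disturbed (distance of jar from where it was at the start of the episode above 0.03 m or angle between jar's own z axis and vertical above 0.4 rad).
It fails at once if the cup is disturbed (distance of cup from where it was at the start of the episode above 0.03 m or angle between cup's own z axis and vertical above 0.4 rad).
It fails at once if the screwdriver is disturbed (distance of screwdriver from where it was at the start of the episode above 0.03 m).
Of mould1, mould2, mould3, mould4 only 2 to 4 are there at a start; the rules pass over those that are not, and their reading is None.
At some moment in a run one of mould1, mould2, mould3, mould4 may be knocked a few centimetres aside while the robot is not near it.
It also fails if it takes over 210 s, if anything falls off the work surface, if the arm or the gripper's body presses on something with over 40 N, if the wrist force passes 120 N, or if a joint passes its speed limit or range.

## Working session

There is one attempt and no reset: what is moved stays moved. The work goes in short steps, Python scripts to look and compute and a shell command to move; the robot and the scene stay as the last step left them, time stands still between calls to the robot, and variables do not carry over. Pictures are saved under pics/ and viewed, at most 14 in all, crops included, and the job is handed in when it is done.

```bash
mkdir -p pics; ls; cat > h.py <<'E'
import numpy as np, cv2, json
from station import bot
def cam(n):
    c=bot.read_camera(n); c['f']=200/np.tan(np.radians(c['fovy'])/2); c['pose']=np.array(c['pose']); return c
def pts(c):
    v,u=np.mgrid[0:400,0:640]; d=c['depth']
    P=np.stack([(u-c['cx'])/c['f']*d,(v-c['cy'])/c['f']*d,d],-1)
    return P@c['pose'][:3,:3].T+c['pose'][:3,3]
def ray(c,u,v,z):
    d=c['pose'][:3,:3]@np.array([(u-c['cx'])/c['f'],(v-c['cy'])/c['f'],1]); o=c['pose'][:3,3]
    return o+d*(z-o[2])/d[2]
def save(c,name,box=None,k=1):
    p=c['pixels'][:,:,::-1]
    if box: p=p[box[1]:box[3],box[0]:box[2]]
    cv2.imwrite('pics/'+name,cv2.resize(p,None,fx=k,fy=k,interpolation=cv2.INTER_CUBIC))
E
python3 - <<'E'
from h import *
print(bot.get_obs())
for n in ('top','scene'):
    c=cam(n); save(c,n+'0.png',None,1.25); print(n,c['f'],c['cx'],c['cy'],c['pose'].round(3).tolist(),(c['depth']>0).mean())
    np.save(n+'0.npy',c,allow_pickle=True)
E
```

```text
pics
{'t': 0.0, 'q': array([ 1.09490562,  0.47776907,  0.02240459,  1.55645853, -0.01151171,
        1.1092774 , -0.08308435]), 'joint_vel': array([-0.00048158,  0.00046074, -0.00093129, -0.0002121 ,  0.00021125,
       -0.00017292,  0.00072038]), 'joint_torque': array([ 2.09892814e-04, -5.96451795e+01,  1.60823911e+00, -2.81191367e+01,
        1.25412340e-02,  9.47741442e-03,  2.55452346e-05]), 'eef_pos': array([ 0.24244073, -0.62933041,  0.23034478]), 'tool_rot': array([-8.59723130e-04,  9.83140802e-01,  1.82847938e-01, -2.36586648e-04]), 'contact_force': array([ 0.34974972, -0.24492058,  0.02987965]), 'torque': array([-0.0252343 , -0.01382632, -0.00618784]), 'grasp_force': 0.0, 'gripper_width': 1.0017746930020828}
top 392.13061583633885 322.76286546188373 205.52047093976998 [[0.013, -0.997, 0.071, 0.404], [-1.0, -0.013, -0.003, -0.015], [0.004, -0.071, -0.997, 1.333], [0.0, 0.0, 0.0, 1.0]] 0.9959296875
scene 418.68263770217123 315.6617322064206 204.8430918010133 [[0.555, 0.513, -0.655, 1.312], [0.832, -0.344, 0.435, -0.583], [-0.002, -0.786, -0.618, 0.914], [0.0, 0.0, 0.0, 1.0]] 0.996
```

View pics/top0.png

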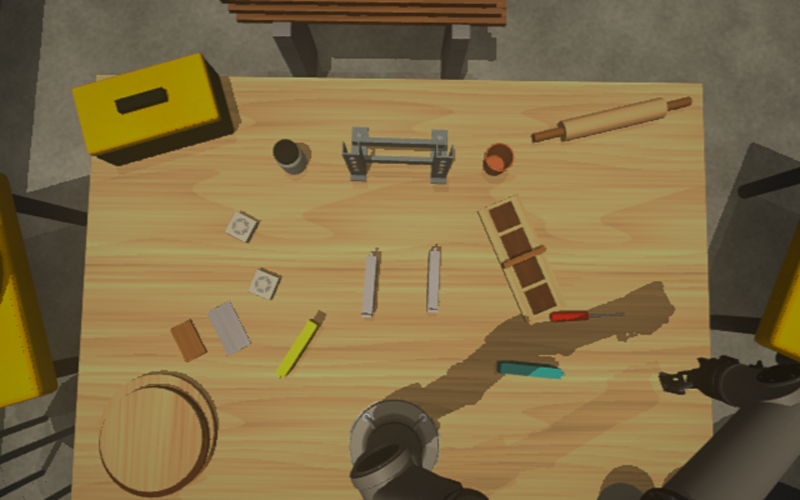

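View pics/scene0.png

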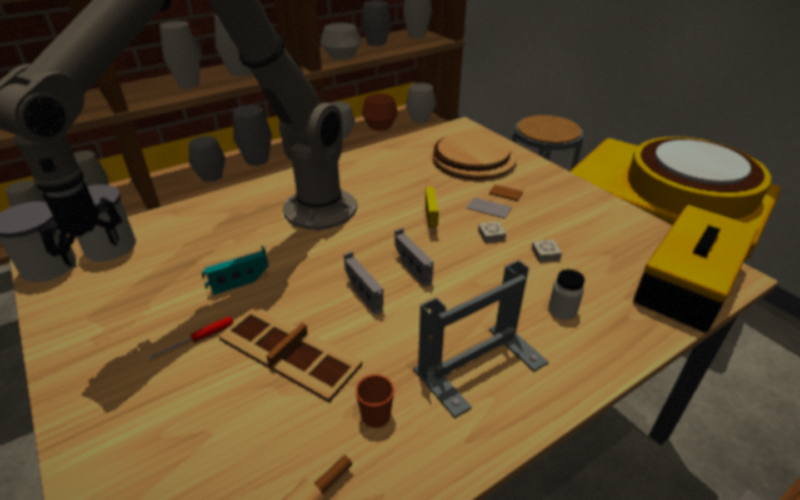

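Top view (800-px scale): two grey brackets stand at (371,284) and (433,279), claws away from the robot. White moulds are at (241,227) and (264,284), the carrier at (520,258) and the rack at (400,155). Jar (290,155), cup (498,158) and screwdriver (585,316) are to be left alone. The look-alikes are the yellow bracket (300,345), the turquoise bracket (530,370), a grey slab (229,328) and a brown slab (188,340). The two grey brackets match the "steel" description.

```bash
python3 - <<'E'
from h import *
T=np.load('top0.npy',allow_pickle=True).item(); S=np.load('scene0.npy',allow_pickle=True).item()
save(T,'crop0.png',(170,80,470,270),2.6)
# rasterise both clouds on 2mm grid height maps
def comps(c,zlo):
    P=pts(c); m=((P[...,2]>zlo)&(P[...,2]<0.3)&(P[...,0]>0.2)&(P[...,0]<1)&(abs(P[...,1])<0.6)&(c['depth']>0)).astype(np.uint8)
    n,l,s,ce=cv2.connectedComponentsWithStats(m)
    for i in range(1,n):
        if s[i,4]<25: continue
        Q=P[l==i]; r=cv2.minAreaRect((Q[:,:2]*1000).astype(np.float32)); col=np.median(c['pixels'][l==i],0)
        print(s[i,4],ce[i].round(0),'rect',np.round(r[0],0),np.round(r[1],0),round(r[2],1),'z',np.percentile(Q[:,2]*1000,[5,50,98]).round(0),col)
print('top');comps(T,.012)
print('scene');comps(S,.012)
for c,n in((T,'T'),(S,'S')):
    P=pts(c); m=(abs(P[...,1]-.33)<.15)&(abs(P[...,0]-.1)<.1); print(n,'table z',np.median(P[(abs(P[...,1])<.4)&(abs(P[...,0]-.5)<.2)][:,2]))
E
```

```text
top
3442 [153.  82.] rect [897. 551.] [182. 157.] 17.0 z [ 31. 129. 143.] [160. 135.   0.]
1020 [467. 100.] rect [ 856. -485.] [ 57. 250.] 14.8 z [32. 50. 61.] [156.5 117.   70. ]
1479 [318. 123.] rect [777.  -1.] [261. 137.] 88.3 z [ 19. 166. 212.] [82. 75. 60.]
545 [231. 125.] rect [754. 284.] [66. 68.] 82.6 z [ 24. 107. 115.] [57. 48. 33.]
368 [399. 126.] rect [ 758. -262.] [72. 75.] 89.5 z [18. 62. 89.] [88. 54. 30.]
1919 [424. 213.] rect [ 458. -375.] [450. 205.] 40.3 z [13. 16. 45.] [168. 139.  83.]
389 [192. 181.] rect [574. 420.] [66. 63.] 64.3 z [21. 28. 34.] [165. 152. 124.]
458 [346. 224.] rect [438. -94.] [ 29. 164.] 88.2 z [38. 76. 90.] [159. 148. 134.]
465 [295. 228.] rect [425.  70.] [ 26. 168.] 86.3 z [39. 76. 90.] [160. 148. 134.]
395 [211. 227.] rect [420. 355.] [65. 64.] 68.6 z [22. 28. 34.] [166. 154. 126.]
486 [239. 277.] rect [261. 249.] [ 27. 152.] 58.4 z [34. 75. 90.] [169. 171.  31.]
490 [421. 294.] rect [ 210. -346.] [168.  26.] 84.8 z [27. 76. 90.] [49. 89. 77.]
70 [531. 301.] rect [ 231. -571.] [15. 38.] 39.2 z [253. 288. 300.] [50.5 44.  31. ]
scene
268 [
[... 437 characters left out ...]
. 419.] [67. 71.] 66.4 z [15. 27. 32.] [134. 123. 100.]
978 [189. 216.] rect [ 214. -348.] [168.  29.] 87.8 z [17. 54. 80.] [ 2. 33. 29.]
729 [291. 225.] rect [437. -95.] [ 30. 173.] 88.2 z [21. 67. 86.] [61. 53. 42.]
3352 [376. 257.] rect [743.   1.] [265.  50.] 88.6 z [ 22. 121. 208.] [28. 28. 26.]
848 [453. 234.] rect [759. 284.] [70. 70.] 77.6 z [ 20.  80. 112.] [53. 49. 41.]
1960 [223. 277.] rect [ 465. -364.] [435. 189.] 37.2 z [12. 14. 42.] [142. 102.  54.]
977 [299. 318.] rect [ 757. -262.] [73. 75.] 37.2 z [17. 57. 86.] [51. 20.  9.]
720 [255. 386.] rect [ 846. -429.] [ 48. 133.] 5.0 z [29. 40. 56.] [113.   75.5  38.5]
T table z 0.0014105868443103908
S table z 0.00032189075060606864
```

View pics/crop0.png

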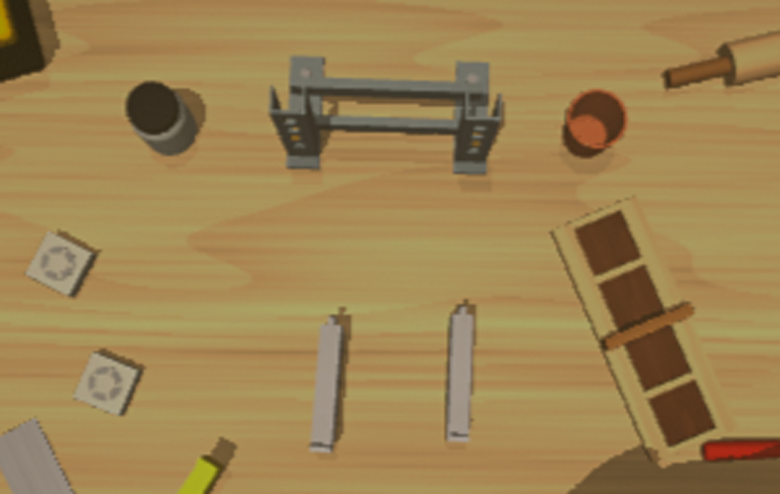

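The crop confirms it: the two grey brackets at crop (327,384) and (460,371) have claws up-image and stand free. Only two moulds are there, at (61,264) and (108,382).

```bash
cat >> h.py <<'E'
from scipy.spatial.transform import Rotation as R
def st():
    o=bot.get_obs(); q=o['tool_rot']; M=R.from_quat([q[1],q[2],q[3],q[0]]).as_matrix(); return o,M
def to(x,y,z,psi):  # psi deg = heading of tool x
    o,M=st(); d=M.T@(np.array([x,y,z])-o['eef_pos'])*100
    cur=np.degrees(np.arctan2(M[1,0],M[0,0])); dp=(psi-cur+180)%360-180
    print('->',d.round(2).tolist(),'spin',round(-np.radians(dp),3),'| now',(o['eef_pos']*1000).round(1),'psi',round(cur,2),'q7',o['q'][6].round(2),'t',round(o['t'],1),'F',o['contact_force'].round(1),'w',round(o['gripper_width'],3),'g',round(o['grasp_force'],1))
E
python3 -c "
from h import *
to(.55,0,.36,0)"
```

```text
-> [51.32, -47.69, -12.89] spin 0.368 | now [ 242.5 -629.4  230.4] psi 21.08 q7 -0.08 t 0.1 F [0.1 0.3 1.1] w 1.0 g 0.0
```

```bash
python3 -m jog '[[0,0,-10,0],[0,0,-12.9,0],[0,0,-12.9,0],[51.3,-47.7,-12.9,0.368],[51.3,-47.7,-12.9,0.368],[51.3,-47.7,-12.9,0.368],[51.3,-47.7,-12.9,0.368],[51.3,-47.7,-12.9,0.368],[51.3,-47.7,-12.9,0.368],[51.3,-47.7,-12.9,0.368],[51.3,-47.7,-12.9,0.368],[51.3,-47.7,-12.9,0.368],[51.3,-47.7,-12.9,0.368],[51.3,-47.7,-12.9,0.368],[51.3,-47.7,-12.9,0.368],[51.3,-47.7,-12.9,0.368],[51.3,-47.7,-12.9,0.368],[51.3,-47.7,-12.9,0.368],[51.3,-47.7,-12.9,0.368],[51.3,-47.7,-12.9,0.368]]' -1
python3 - <<'E'
from h import *
to(.55,0,.36,0)
w=cam('wrist'); save(w,'w1.png'); np.save('w1.npy',w,allow_pickle=True)
print(w['f'],w['pose'].round(3).tolist())
P=pts(w); Q=P.reshape(-1,3); print(np.percentile(Q,[1,50,99],axis=0).round(3))
E
```

```text
t: 1.77
eef_pos: [0.5504, 0.0031, 0.3601]
tool_rot: [-0.0, 1.0, 0.001, -0.0]
contact_force: [0.8, -0.2, 0.1]
gripper_width: 1.002
grasp_force: 0.0
-> [-0.04, 0.31, 0.01] spin 0.002 | now [550.4   3.1 360.1] psi 0.1 q7 -1.76 t 1.8 F [ 0.8 -0.2  0.1] w 1.002 g 0.0
309.64520350556387 [[0.001, -0.95, -0.312, 0.631], [-1.0, -0.001, 0.001, 0.004], [-0.001, 0.312, -0.95, 0.504], [0.0, 0.0, 0.0, 1.0]]
[[ 0.107 -0.578 -0.001]
 [ 0.555  0.008  0.001]
 [ 0.755  0.59   0.449]]
```

View pics/w1.png

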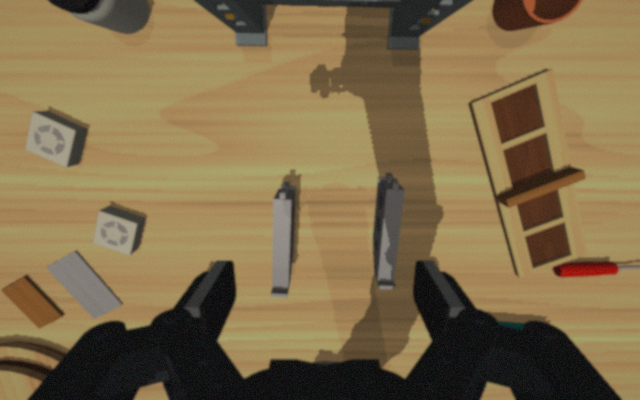

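Wrist view: the brackets are at (284,242) and (389,230), the moulds at (55,138) and (118,228), the carrier at (528,172), and the rack feet at the top edge. Turning the hand half round lets the camera look at the rack faces.

```bash
python3 -m jog '[[-4,0,0,-1.57],[-4,0,0,-1.57],[-4,0,0,-1.57],[-4,0,0,-1.57],[-4,0,0,-1.57],[-4,0,0,-1.57],[-4,0,0,-1.57],[-4,0,0,-1.57],[-4,0,0,-1.57],[-4,0,0,-1.57],[-4,0,0,-1.57],[-4,0,0,-1.57],[-4,0,0,-1.57],[-4,0,0,-1.57]]' >/dev/null
python3 -m jog '[[0,0,0,-1.57],[0,0,0,-1.57],[0,0,0,-1.57],[0,0,0,-1.57],[0,0,0,-1.57],[0,0,0,-1.57],[0,0,0,-1.57],[0,0,0,-1.57],[0,0,0,-1.57],[0,0,0,-1.57],[0,0,0,-1.57],[0,0,0,-1.57],[0,0,0,-1.57],[0,0,0,-1.57]]'
python3 - <<'E'
from h import *
to(.55,0,.36,180)
v=cam('wrist'); save(v,'w2.png'); np.save('w2.npy',v,allow_pickle=True)
w=np.load('w1.npy',allow_pickle=True).item()
print('w1')
def comps(c,zlo):
    P=pts(c); m=((P[...,2]>zlo)&(P[...,2]<0.15)&(P[...,0]>0.2)&(P[...,0]<.66)&(c['depth']>0)).astype(np.uint8)
    m[240:]*=0 if False else 1
    n,l,s,ce=cv2.connectedComponentsWithStats(m)
    for i in range(1,n):
        if s[i,4]<60: continue
        Q=P[l==i]; r=cv2.minAreaRect((Q[:,:2]*1000).astype(np.float32))
        print(s[i,4],ce[i].round(0),'rect',np.round(r[0],1),np.round(r[1],0),round(r[2],1),'z',np.percentile(Q[:,2]*1000,[5,50,98]).round(0))
comps(w,.012)
P=pts(v)
for sgn,nm in((1,'L'),(-1,'R')):
    m=(P[...,2]>.07)&(P[...,2]<.205)&(P[...,1]*sgn>.07)&(P[...,1]*sgn<.16)&(P[...,0]>.65)&(P[...,0]<.8)&(v['depth']>0)
    Q=P[m]; xf=np.percentile(Q[:,0],20)
    F=Q[abs(Q[:,0]-xf)<.004]
    for _ in range(3):
        A=np.c_[F[:,1:],np.ones(len(F))]; k=np.linalg.lstsq(A,F[:,0],rcond=None)[0]; e=abs(F[:,0]-A@k); F=F[e<.003]
    print(nm,len(F),'x=',k.round(4),'y range',np.percentile(F[:,1],[1,50,99]).round(4),'x med',np.median(F[:,0]).round(4),'z',np.percentile(F[:,2],[1,99]).round(3))
E
```

```text
t: 4.15
eef_pos: [0.5096, -0.0006, 0.36]
tool_rot: [-0.0, 0.001, 1.0, -0.0]
contact_force: [-0.2, -0.4, -0.4]
gripper_width: 0.994
grasp_force: 0.0
-> [-4.04, 0.07, 0.0] spin -0.002 | now [509.6  -0.6 360. ] psi 179.88 q7 1.35 t 4.2 F [-0.2 -0.4 -0.4] w 0.994 g 0.0
w1
9380 [539. 184.] rect [ 468.4 -359.6] [424. 183.] 35.9 z [13. 15. 43.]
2223 [ 54. 138.] rect [574.2 419.5] [66. 64.] 63.6 z [16. 29. 31.]
2636 [387. 230.] rect [438.9 -95.5] [ 27. 169.] 88.4 z [26. 76. 90.]
2188 [283. 240.] rect [424.6  69.4] [ 27. 169.] 86.4 z [33. 76. 90.]
1661 [117. 231.] rect [420.3 354.1] [65. 66.] 68.4 z [16. 29. 31.]
L 1607 x= [0.0144 0.0009 0.7202] y range [0.0906 0.1096 0.1303] x med 0.7219 z [0.073 0.204]
R 1638 x= [2.250e-02 3.000e-04 7.198e-01] y range [-0.1288 -0.1088 -0.0892] x med 0.7174 z [0.073 0.204]
```

View pics/w2.png

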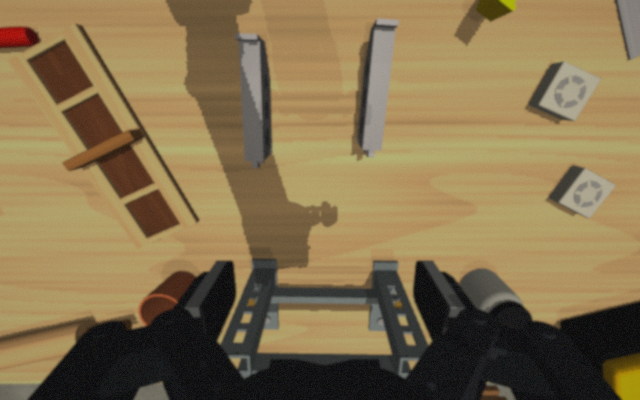

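Rear view: both brackets, both moulds and the carrier are clear, and the uprights show between the fingers at (250,310) and (395,310). The faces are fitted, which puts the rack yaw at about -1.2°. I'll grasp the left bracket 10 mm heel-ward of its origin.

```bash
python3 -c "
from h import *
to(.4415,.0684,.040,176.4)"
```

```text
-> [6.84, 6.86, 32.01] spin 0.057 | now [509.7  -0.6 360.1] psi 179.68 q7 1.35 t 4.2 F [ 0.1  0.1 -0.1] w 1.002 g 0.0
```

```bash
python3 -m jog '[[6.85,6.85,0,0.058],[6.85,6.85,3,0.058],[6.85,6.85,6,0.058],[6.85,6.85,10,0.058],[6.85,6.85,14,0.058],[6.85,6.85,18,0.058],[6.85,6.85,18,0.058],[6.85,6.85,21,0.058],[6.85,6.85,24,0.058],[6.85,6.85,27,0.058],[6.85,6.85,29,0.058],[6.85,6.85,31,0.058],[6.85,6.85,32,0.058],[6.85,6.85,32,0.058],[6.85,6.85,32,0.058],[6.85,6.85,32,0.058]]' -1
python3 -c "
from h import *
to(.4415,.0684,.040,176.4)"
```

```text
t: 5.53
eef_pos: [0.4429, 0.0685, 0.0418]
tool_rot: [0.001, 0.03, 1.0, 0.0]
contact_force: [0.3, -0.1, 0.1]
gripper_width: 0.999
grasp_force: 0.0
-> [0.14, -0.02, 0.18] spin 0.002 | now [442.9  68.5  41.8] psi 176.51 q7 0.77 t 5.5 F [ 0.3 -0.1  0.1] w 0.999 g 0.0
```

Close and lift to put the bracket 12 mm + margin above home (home underside 0.100, so lift ≥ 0.112).

```bash
python3 -m jog '[[0,0,0,0],[0,0,0,0],[0,0,0,0],[0,0,0,0],[0,0,0,0],[0,0,0,0],[0,0,0,0],[0,0,0,0],[0,0,0,0],[0,0,-1,0],[0,0,-3,0],[0,0,-6,0],[0,0,-9,0],[0,0,-11.3,0],[0,0,-11.3,0],[0,0,-11.3,0]]' 1 100
python3 - <<'E'
from h import *
th=np.radians(-1.18); x=np.array([np.cos(th),np.sin(th)]); h=np.array([.6570,.1119]); g=h+.0114*x
s=g-.045*x
to(s[0],s[1],.154,178.82)
w=cam('wrist'); np.save('w3.npy',w,allow_pickle=True)
P=pts(w); m=(P[...,0]>.3)&(P[...,0]<.6)&(abs(P[...,1]-.068)<.05)&(P[...,2]>.105)&(P[...,2]<.21)&(w['depth']>0)
n,l,s,ce=cv2.connectedComponentsWithStats(m.astype(np.uint8))
for i in range(1,n):
    if s[i,4]>100: Q=P[l==i]; r=cv2.minAreaRect((Q[:,:2]*1000).astype(np.float32)); print(s[i,4],ce[i].round(),np.round(r[0],1),np.round(r[1],1),round(r[2],1),np.percentile(Q[:,2],[2,50,98]).round(3))
save(w,'w3.png')
E
```

```text
t: 6.87
eef_pos: [0.442, 0.0681, 0.1542]
tool_rot: [0.001, 0.03, 1.0, -0.0]
contact_force: [-0.3, 0.2, -3.1]
gripper_width: 0.292
grasp_force: 98.7
-> [-17.84, 5.53, 0.07] spin -0.04 | now [442.   68.1 154.2] psi 176.54 q7 0.98 t 6.9 F [-0.3  0.2 -3.1] w 0.292 g 98.7
32160 [325. 197.] [408.8  79.6] [ 87.3 131.8] 66.2 [0.176 0.19  0.209]
```

View pics/w3.png

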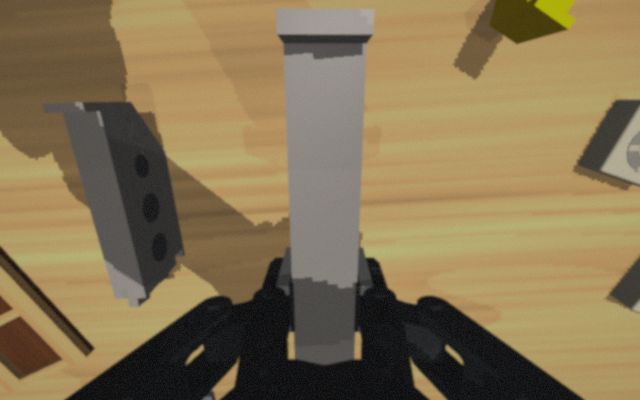

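Wrist view: the bracket is held centrally, with its lip at the top (325,22) and its top edge running down to the fingers (325,280).

```bash
python3 - <<'E'
from h import *
w=np.load('w3.npy',allow_pickle=True).item(); P=pts(w)
for r in (60,100,150,200,250,265): q=P[r,300:352]; print(r,np.median(q,0).round(4))
L=P[12:34,282:370].reshape(-1,3); print('lip',np.percentile(L,[2,50,98],axis=0).round(4))
o,M=st(); ps=np.radians(176.5-180); x=np.array([np.cos(ps),np.sin(ps)])
print('lip far end along x rel TCP', (np.percentile((L[:,:2]-o['eef_pos'][:2])@x,[1,50,99])).round(4))
c=[]
for r in range(60,270,10):
    q=P[r,250:400]; k=(q[:,2]>.17)&(q[:,2]<.2); c.append(((q[k][:,:2].min(0)+q[k][:,:2].max(0))/2))
c=np.array(c); f=np.polyfit(c[:,0],c[:,1],1); print('axis angle',np.degrees(np.arctan(f[0])), 'y at tcp',np.polyval(f,o['eef_pos'][0]), o['eef_pos'])
E
```

```text
60 [0.3507 0.0751 0.1901]
100 [0.3627 0.0744 0.1901]
150 [0.3792 0.0734 0.19  ]
200 [0.3972 0.0723 0.1903]
250 [0.4175 0.0711 0.1904]
265 [0.424  0.0707 0.1904]
lip [[0.3403 0.0643 0.2026]
 [0.3431 0.0754 0.204 ]
 [0.346  0.0867 0.2054]]
lip far end along x rel TCP [-0.1008 -0.0982 -0.0955]
axis angle -3.5952450594771572 y at tcp 0.0691771844081405 [0.44099244 0.06783437 0.1530041 ]
```

```bash
python3 -m jog '[[-4,1.2,0,-0.01],[-8,2.5,0,-0.02],[-12,3.7,0,-0.04],[-15,4.7,0,-0.04],[-17.8,5.43,0,-0.04],[-17.8,5.43,0,-0.04],[-17.8,5.43,0,-0.04],[-17.8,5.43,0,-0.04]]'
python3 - <<'E'
from h import *
th=np.radians(-1.18); x=np.array([np.cos(th),np.sin(th)]); h=np.array([.6570,.1109]); g=h+.010*x
for k in range(3): s=g-.045*x; to(s[0],s[1],.154,178.82)
w=cam('wrist'); np.save('w4.npy',w,allow_pickle=True); save(w,'w4.png'); P=pts(w)
for r in (60,200): print(r,np.median(P[r,300:352],0).round(4))
v=cam('scene'); save(v,'s4.png',(300,180,450,330),4)
E
```

```text
t: 7.58
eef_pos: [0.6204, 0.1116, 0.1509]
tool_rot: [-0.002, 0.01, 1.0, -0.0]
contact_force: [-0.4, -0.5, -2.1]
gripper_width: 0.289
grasp_force: 98.8
-> [-0.16, 0.0, -0.31] spin 0.002 | now [620.4 111.6 150.9] psi 178.91 q7 0.96 t 7.6 F [-0.4 -0.5 -2.1] w 0.289 g 98.8
-> [-0.16, 0.0, -0.31] spin 0.002 | now [620.4 111.6 150.9] psi 178.91 q7 0.96 t 7.6 F [-0.4 -0.5 -2.1] w 0.289 g 98.8
-> [-0.16, 0.0, -0.31] spin 0.002 | now [620.4 111.6 150.9] psi 178.91 q7 0.96 t 7.6 F [-0.4 -0.5 -2.1] w 0.289 g 98.8
60 [0.5292 0.1148 0.1875]
200 [0.5759 0.114  0.1872]
```

View pics/s4.png

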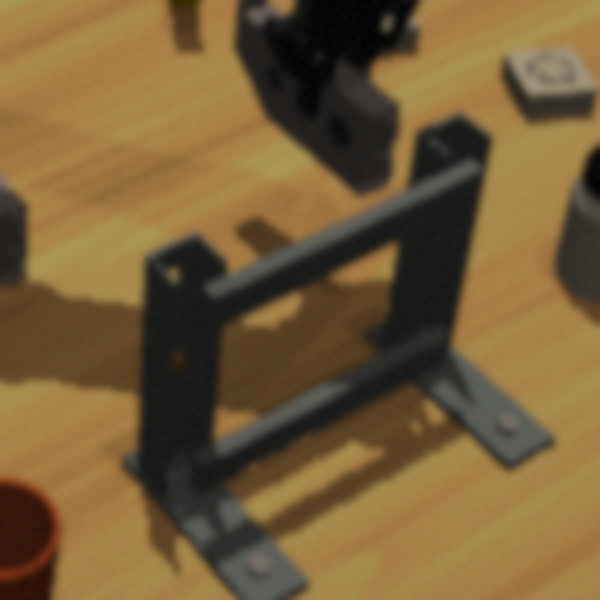

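Scene crop: the bracket (320,110) stands square in front of the left upright (450,230). Raising 2 mm and pushing in gently.

```bash
python3 -m jog '[[0,-0.05,-0.2,0.002],[-1,-0.05,-0.2,0.002],[-2,-0.05,-0.2,0.002],[-2.6,-0.05,-0.2,0.002],[-3.0,-0.05,-0.2,0.002],[-3.3,-0.05,-0.2,0.002],[-3.6,-0.05,-0.2,0.002],[-3.9,-0.05,-0.2,0.002],[-4.1,-0.05,-0.2,0.002],[-4.1,-0.05,-0.2,0.002],[-4.1,-0.05,-0.2,0.002]]'
python3 - <<'E'
from h import *
to(.667,.1107,.153,178.82)
E
```

```text
t: 8.6
eef_pos: [0.6635, 0.1106, 0.1552]
tool_rot: [0.0, 0.011, 1.0, 0.0]
contact_force: [0.5, 0.6, -4.6]
gripper_width: 0.288
grasp_force: 98.9
-> [-0.35, 0.02, 0.22] spin -0.001 | now [663.5 110.6 155.2] psi 178.75 q7 0.98 t 8.6 F [ 0.5  0.6 -4.6] w 0.288 g 98.9
```

```bash
python3 -m jog '[[0,0,0.2,0],[-0.2,0,0.2,0],[-0.3,0,0.2,0],[-0.4,0,0.2,0],[-0.5,0,0.2,0],[-0.5,0,0.2,0],[-0.5,0,0.2,0]]'
python3 - <<'E'
from h import *
to(.667,.1107,.153,178.82)
E
```

```text
t: 9.18
eef_pos: [0.6683, 0.1105, 0.1533]
tool_rot: [-0.0, 0.011, 1.0, -0.0]
contact_force: [-2.1, -0.1, -2.0]
gripper_width: 0.291
grasp_force: 99.1
-> [0.13, 0.02, 0.03] spin -0.001 | now [668.3 110.5 153.3] psi 178.75 q7 0.98 t 9.2 F [-2.1 -0.1 -2. ] w 0.291 g 99.1
```

```bash
python3 -m jog '[[-0.1,0,0,0],[-0.2,0,0,0],[-0.2,0,0.2,0],[-0.2,0,0.4,0],[-0.2,0,0.5,0],[-0.2,0,0.6,0],[-0.2,0,0.6,0]]'
python3 - <<'E'
from h import *
to(.667,.1107,.141,178.82)
E
```

```text
t: 9.77
eef_pos: [0.6683, 0.1113, 0.1482]
tool_rot: [-0.002, 0.01, 1.0, -0.0]
contact_force: [-11.7, -0.0, 6.9]
gripper_width: 0.296
grasp_force: 100.4
-> [0.12, -0.06, 0.72] spin 0.0 | now [668.3 111.3 148.2] psi 178.82 q7 0.98 t 9.8 F [-11.7  -0.    6.9] w 0.296 g 100.4
```

```bash
python3 -m jog '[[0.1,0,0.2,0],[0.1,0,0.4,0],[0.1,0,0.5,0],[0.1,0,0.6,0],[0.1,0,0.7,0],[0.1,0,0.8,0],[0.1,0,0.8,0]]'
python3 - <<'E'
from h import *
to(.667,.1107,.141,178.82)
E
```

```text
t: 10.35
eef_pos: [0.6683, 0.1112, 0.1407]
tool_rot: [-0.001, 0.011, 1.0, -0.0]
contact_force: [-9.3, -1.8, 8.8]
gripper_width: 0.291
grasp_force: 100.8
-> [0.13, -0.05, -0.03] spin -0.0 | now [668.3 111.2 140.7] psi 178.79 q7 0.97 t 10.3 F [-9.3 -1.8  8.8] w 0.291 g 100.8
```

```bash
python3 -m jog '[[0.1,0,0.1,0],[0.1,0,0.2,0],[0.1,0,0.3,0],[0.1,0,0.3,0]]'
python3 - <<'E'
from h import *
to(.667,.1107,.141,178.82)
w=cam('wrist'); P=pts(w)
for r in (60,100,150,200,250): print(r,np.median(P[r,300:352],0).round(4))
E
```

```text
t: 10.68
eef_pos: [0.6682, 0.1113, 0.1403]
tool_rot: [0.0, 0.011, 1.0, -0.0]
contact_force: [-14.5, -2.2, 21.5]
gripper_width: 0.288
grasp_force: 102.7
-> [0.11, -0.07, -0.07] spin -0.001 | now [668.2 111.3 140.3] psi 178.77 q7 0.97 t 10.7 F [-14.5  -2.2  21.5] w 0.288 g 102.7
60 [0.5767 0.1147 0.1757]
100 [0.5888 0.1144 0.1759]
150 [0.6053 0.1141 0.1759]
200 [0.6235 0.1137 0.1763]
250 [0.6437 0.1133 0.1763]
```

Bottomed at the measured home height (top edge 0.176). Release, rise, shut the fingers, then press once on the top edge near the heel.

```bash
python3 -m jog '[[0.1,0,-0.2,0],[0.1,0,-0.2,0],[0.1,0,-0.2,0],[0.1,0,-0.2,0],[0.1,0,-0.2,0],[0.1,0,-0.2,0],[0.1,0,-1,0],[0.1,0,-3,0],[0.1,0,-6,0],[0.1,0,-7,0],[0.1,0,-7,0]]' -1
python3 -m jog '[[0,0,0,0],[0,0,0,0],[0,0,0,0],[0,0,0,0],[-1.5,0,0,0],[-2.5,0,0,0],[-2.5,0,0,0],[-2.5,0,0,0],[-2.5,0,0,0]]' 1 100
python3 - <<'E'
from h import *
to(.70,.1103,.178,178.82)
w=cam('wrist'); P=pts(w)
for r in (60,100,150,200,230): print(r,np.median(P[r,305:347],0).round(4))
E
```

```text
t: 11.65
eef_pos: [0.6694, 0.1115, 0.2104]
tool_rot: [0.003, 0.011, 1.0, 0.001]
contact_force: [0.0, 0.3, 0.7]
gripper_width: 0.999
grasp_force: 0.0
t: 12.4
eef_pos: [0.6916, 0.1101, 0.2057]
tool_rot: [-0.001, 0.011, 1.0, -0.0]
contact_force: [0.7, -0.8, -0.2]
gripper_width: -0.002
grasp_force: 0.0
-> [-0.84, 0.04, 2.77] spin -0.001 | now [691.6 110.1 205.7] psi 178.77 q7 1.02 t 12.4 F [ 0.7 -0.8 -0.2] w -0.002 g 0.0
60 [0.5927 0.1139 0.1745]
100 [0.6123 0.1135 0.1748]
150 [0.6389 0.1129 0.1755]
200 [0.6682 0.1123 0.1758]
230 [0.6872 0.1119 0.1762]
```

```bash
python3 -m jog '[[-0.6,0,1,0],[-0.6,0,2,0],[-0.6,0,2.6,0],[-0.6,0,2.9,0],[-0.6,0,3.1,0],[-0.6,0,3.3,0],[-0.6,0,3.5,0],[-0.6,0,3.5,0]]'
python3 -m jog '[[0,0,0.2,0],[0,0,0.3,0],[0,0,0.3,0]]'
python3 -m jog '[[0,0,-1,0],[0,0,-4,0],[0,0,-8,0],[0,0,-12,0],[2,0,-12,0],[6,0,-12,0],[10,0,-12,0],[14,0,-12,0]]' -1
python3 - <<'E'
from h import *
o=np.array([.445,-.0952]); th=np.radians(-1.7); g=o+.010*np.array([np.cos(th),np.sin(th)])
to(g[0],g[1],.041,178.3)
E
```

```text
t: 13.12
eef_pos: [0.6976, 0.1097, 0.1754]
tool_rot: [-0.0, 0.011, 1.0, -0.001]
contact_force: [-14.0, -3.6, 24.7]
gripper_width: 0.001
grasp_force: 12.9
t: 13.37
eef_pos: [0.6976, 0.1099, 0.1751]
tool_rot: [0.0, 0.011, 1.0, -0.001]
contact_force: [-20.0, -6.1, 40.1]
gripper_width: -0.0
grasp_force: 20.0
t: 14.03
eef_pos: [0.5566, 0.1129, 0.2877]
tool_rot: [-0.0, 0.011, 1.0, 0.0]
contact_force: [-0.0, 0.2, 2.2]
gripper_width: 1.001
grasp_force: 0.0
-> [9.68, -21.06, 24.67] spin 0.007 | now [556.6 112.9 287.7] psi 178.73 q7 1.03 t 14.0 F [-0.   0.2  2.2] w 1.001 g 0.0
```

Left bracket seated; a 40 N press moved it no further. Now the right bracket.

```bash
python3 -m jog '[[4,-4,0,0.007],[7,-8,2,0.007],[9.7,-12,4,0.007],[9.7,-16,7,0.007],[9.7,-19,10,0.007],[9.7,-21.1,14,0.007],[9.7,-21.1,14,0.007],[9.7,-21.1,14,0.007],[9.7,-21.1,18,0.007],[9.7,-21.1,21,0.007],[9.7,-21.1,23,0.007],[9.7,-21.1,24.4,0.007],[9.7,-21.1,24.7,0.007],[9.7,-21.1,24.7,0.007],[9.7,-21.1,24.7,0.007]]'
python3 - <<'E'
from h import *
to(.455,-.0955,.041,178.3)
E
```

```text
t: 15.28
eef_pos: [0.4575, -0.0957, 0.042]
tool_rot: [0.0, 0.014, 1.0, 0.0]
contact_force: [0.4, 0.1, 0.6]
gripper_width: 1.0
grasp_force: 0.0
-> [0.25, 0.01, 0.1] spin 0.001 | now [457.5 -95.7  42. ] psi 178.38 q7 1.23 t 15.3 F [0.4 0.1 0.6] w 1.0 g 0.0
```

```bash
python3 -m jog '[[0.15,0,0,0],[0.15,0,0,0],[0.15,0,0,0],[0.15,0,0,0],[0.15,0,0,0],[0.15,0,0,0],[0.15,0,0,0],[0.15,0,0,0],[0.15,0,0,0],[0.15,0,-1,0],[0.15,0,-3,0],[0.15,0,-6,0],[0.15,0,-9,0],[0.15,0,-11.4,0],[0.15,0,-11.4,0],[0.15,0,-11.4,0],[0.15,0,-11.4,0]]' 1 100
python3 - <<'E'
from h import *
w=cam('wrist'); np.save('w5.npy',w,allow_pickle=True); P=pts(w)
for r in (60,100,150,200,250): print(r,np.median(P[r,300:352],0).round(4))
x=np.array([np.cos(np.radians(-1.18)),np.sin(np.radians(-1.18))])
o,M=st(); m=(P[...,2]>.197)&(P[...,2]<.215)&(P[...,0]<.4); L=P[m]; print('lip rel tcp',np.percentile((L[:,:2]-o['eef_pos'][:2])@x,[1,99]).round(4),len(L))
s=np.array([.6524,-.1085])+(.010-.045)*x
to(s[0],s[1],.154,178.82)
E
```

```text
t: 16.7
eef_pos: [0.4544, -0.0961, 0.1546]
tool_rot: [-0.001, 0.014, 1.0, -0.0]
contact_force: [-0.7, 0.2, -2.9]
gripper_width: 0.285
grasp_force: 98.8
60 [ 0.363  -0.092   0.1898]
100 [ 0.3751 -0.0924  0.1896]
150 [ 0.3917 -0.0928  0.1897]
200 [ 0.4101 -0.0934  0.1897]
250 [ 0.4305 -0.094   0.1896]
lip rel tcp [-0.101  -0.0949] 2758
-> [-16.36, -0.71, -0.03] spin -0.008 | now [454.1 -96.  154.1] psi 178.34 q7 1.4 t 16.8 F [ 0.3 -0.2 -3.5] w 0.29 g 98.8
```

```bash
python3 -m jog '[[-4,-0.2,0,0],[-8,-0.4,0,-0.008],[-12,-0.7,0,-0.008],[-15,-0.75,-0.1,-0.008],[-16.3,-0.75,-0.2,-0.008],[-16.3,-0.75,-0.2,-0.008],[-16.3,-0.75,-0.2,-0.008],[-16.3,-0.75,-0.2,-0.008]]'
python3 - <<'E'
from h import *
to(.6173,-.1084,.154,178.82)
w=cam('wrist'); np.save('w6.npy',w,allow_pickle=True); P=pts(w)
for r in (60,200): print(r,np.median(P[r,300:352],0).round(4))
E
```

```text
t: 17.42
eef_pos: [0.6162, -0.1079, 0.1556]
tool_rot: [-0.002, 0.01, 1.0, 0.0]
contact_force: [-1.4, 0.2, -2.3]
gripper_width: 0.292
grasp_force: 98.6
-> [-0.11, -0.05, 0.15] spin 0.0 | now [ 616.2 -107.9  155.6] psi 178.84 q7 1.35 t 17.4 F [-1.4  0.2 -2.3] w 0.292 g 98.6
60 [ 0.5249 -0.1047  0.1909]
200 [ 0.572  -0.1056  0.1906]
```

```bash
python3 -m jog '[[0,-0.05,0.2,0],[-1,-0.05,0.2,0],[-2,-0.05,0.2,0],[-2.6,-0.05,0.2,0],[-3.0,-0.05,0.2,0],[-3.3,-0.05,0.2,0],[-3.6,-0.05,0.2,0],[-3.9,-0.05,0.2,0],[-4.1,-0.05,0.2,0],[-4.1,-0.05,0.2,0],[-4.1,-0.05,0.2,0]]'
python3 - <<'E'
from h import *
to(.6624,-.109,.153,178.82)
E
```

```text
t: 18.38
eef_pos: [0.659, -0.1095, 0.1552]
tool_rot: [-0.0, 0.01, 1.0, -0.0]
contact_force: [-0.0, 0.2, -3.1]
gripper_width: 0.295
grasp_force: 98.6
-> [-0.34, 0.06, 0.22] spin -0.0 | now [ 659.  -109.5  155.2] psi 178.81 q7 1.35 t 18.4 F [-0.   0.2 -3.1] w 0.295 g 98.6
```

```bash
python3 -m jog '[[-0.1,0,0.2,0],[-0.2,0,0.2,0],[-0.4,0,0.2,0],[-0.5,0,0.2,0],[-0.6,0,0.2,0],[-0.7,0,0.2,0],[-0.7,0,0.2,0]]'
python3 -m jog '[[0,0,0.2,0],[0,0,0.4,0],[0,0,0.5,0],[0,0,0.6,0],[0,0,0.6,0]]'
python3 - <<'E'
from h import *
to(.6624,-.109,.141,178.82)
E
```

```text
t: 18.97
eef_pos: [0.6629, -0.1097, 0.1531]
tool_rot: [-0.004, 0.01, 1.0, -0.0]
contact_force: [-12.9, -0.4, 3.6]
gripper_width: 0.288
grasp_force: 99.9
t: 19.38
eef_pos: [0.6629, -0.1097, 0.1489]
tool_rot: [-0.003, 0.01, 1.0, -0.001]
contact_force: [-18.7, -0.4, 16.1]
gripper_width: 0.291
grasp_force: 101.5
-> [0.05, 0.07, 0.79] spin -0.0 | now [ 662.9 -109.7  148.9] psi 178.81 q7 1.34 t 19.4 F [-18.7  -0.4  16.1] w 0.291 g 101.5
```

```bash
python3 -m jog '[[0.1,0,0.2,0],[0.15,0,0.4,0],[0.2,0,0.5,0],[0.2,0,0.6,0],[0.2,0,0.7,0],[0.2,0,0.8,0],[0.2,0,0.8,0]]'
python3 -m jog '[[0.1,0,0.1,0],[0.1,0,0.2,0],[0.1,0,0.3,0],[0.1,0,0.3,0]]'
python3 - <<'E'
from h import *
to(.6624,-.109,.141,178.82)
w=cam('wrist'); P=pts(w)
for r in (60,100,150,200,250): print(r,np.median(P[r,300:352],0).round(4))
E
```

```text
t: 19.97
eef_pos: [0.663, -0.1096, 0.1417]
tool_rot: [-0.001, 0.011, 1.0, -0.001]
contact_force: [-14.5, -0.0, 15.7]
gripper_width: 0.294
grasp_force: 101.9
t: 20.3
eef_pos: [0.6629, -0.1096, 0.1413]
tool_rot: [0.0, 0.011, 1.0, -0.001]
contact_force: [-20.5, 0.5, 30.3]
gripper_width: 0.294
grasp_force: 103.9
-> [0.05, 0.05, 0.03] spin -0.001 | now [ 662.9 -109.6  141.3] psi 178.78 q7 1.34 t 20.3 F [-20.5   0.5  30.3] w 0.294 g 103.9
60 [ 0.5713 -0.1062  0.1756]
100 [ 0.5835 -0.1064  0.176 ]
150 [ 0.6002 -0.1066  0.1758]
200 [ 0.6185 -0.1068  0.1762]
250 [ 0.639  -0.1076  0.1763]
```

Same as the left. Release, shut and press the heel.

```bash
python3 -m jog '[[0.1,0,-0.25,0],[0.1,0,-0.25,0],[0.1,0,-0.25,0],[0.1,0,-0.25,0],[0.1,0,-0.25,0],[0.1,0,-0.25,0],[0.1,0,-1,0],[0.1,0,-3,0],[0.1,0,-6,0],[0.1,0,-7,0],[0.1,0,-7,0]]' -1
python3 -m jog '[[0,0,0,0],[0,0,0,0],[0,0,0,0],[0,0,0,0],[-1.5,0,0,0],[-2.8,0,0,0],[-2.8,0,0,0],[-2.8,0,0,0],[-2.8,0,0,0]]' 1 100
python3 - <<'E'
from h import *
to(.693,-.1097,.178,178.82)
w=cam('wrist'); P=pts(w)
for r in (60,150,230): print(r,np.median(P[r,305:347],0).round(4))
E
```

```text
t: 21.27
eef_pos: [0.6643, -0.1093, 0.2103]
tool_rot: [0.003, 0.01, 1.0, -0.0]
contact_force: [0.3, 0.0, -0.1]
gripper_width: 1.001
grasp_force: 0.0
t: 22.02
eef_pos: [0.6893, -0.11, 0.2056]
tool_rot: [-0.001, 0.01, 1.0, 0.0]
contact_force: [-0.7, 0.3, -0.3]
gripper_width: 0.002
grasp_force: 0.0
-> [-0.37, 0.04, 2.76] spin -0.0 | now [ 689.3 -110.   205.6] psi 178.82 q7 1.37 t 22.0 F [-0.7  0.3 -0.3] w 0.002 g 0.0
60 [ 0.5903 -0.1063  0.1743]
150 [ 0.6366 -0.1072  0.1753]
230 [ 0.6849 -0.1082  0.1761]
```

```bash
python3 -m jog '[[-0.3,0,1,0],[-0.3,0,2,0],[-0.3,0,2.6,0],[-0.3,0,2.9,0],[-0.3,0,3.1,0],[-0.3,0,3.3,0],[-0.3,0,3.6,0],[-0.3,0,3.7,0]]'
python3 -m jog '[[0,0,0.2,0],[0,0,0.2,0]]'
python3 -m jog '[[0,0,-1,0],[0,0,-4,0],[0,0,-8,0],[0,0,-12,0],[2,0,-15,0],[6,0,-18,0],[10,0,-18,0],[14,0,-18,0],[14,0,-18,0],[14,0,-18,0]]' -1
python3 - <<'E'
from h import *
to(.5,-.25,.36,180)
v=cam('wrist'); np.save('w7.npy',v,allow_pickle=True); save(v,'w7.png')
w=np.load('w1.npy',allow_pickle=True).item(); T=np.load('top0.npy',allow_pickle=True).item()
for nm,c in(('w7',v),('w1',w),('top',T)):
    P=pts(c); reg=(P[...,0]>.35)&(P[...,0]<.7)&(P[...,1]<-.2)&(P[...,1]>-.5)&(c['depth']>0)
    # rail
    m=(reg&(P[...,2]>.030)&(P[...,2]<.06)).astype(np.uint8); n,l,s,ce=cv2.connectedComponentsWithStats(m)
    if n>1:
        i=1+s[1:,4].argmax(); Q=P[l==i]; r=cv2.minAreaRect((Q[:,:2]*1000).astype(np.float32)); print(nm,'rail',s[i,4],ce[i].round(),np.round(r[0],1),np.round(r[1],0),round(r[2],1),'z',np.percentile(Q[:,2],[50,90]).round(4))
    m=(reg&(P[...,2]>.0045)&(P[...,2]<.06)).astype(np.uint8)
    hsv=cv2.cvtColor(c['pixels'],cv2.COLOR_RGB2HSV); red=(hsv[...,1]>190)&((hsv[...,0]<7)|(hsv[...,0]>173)); m[cv2.dilate(red.astype(np.uint8),np.ones((5,5)))>0]=0
    m=cv2.morphologyEx(m,cv2.MORPH_OPEN,np.ones((5,5))); n,l,s,ce=cv2.connectedComponentsWithStats(m)
    i=1+s[1:,4].argmax(); Q=P[l==i]; r=cv2.minAreaRect((Q[:,:2]*1000).astype(np.float32)); print(nm,'all',s[i,4],np.round(r[0],1),np.round(r[1],0),round(r[2],1))
E
```

```text
t: 22.73
eef_pos: [0.6921, -0.1102, 0.1751]
tool_rot: [-0.001, 0.011, 1.0, -0.001]
contact_force: [-22.1, -0.1, 41.3]
gripper_width: 0.001
grasp_force: 21.0
t: 22.9
eef_pos: [0.6921, -0.1103, 0.175]
tool_rot: [-0.0, 0.011, 1.0, -0.001]
contact_force: [-25.1, -1.3, 46.2]
gripper_width: -0.001
grasp_force: 22.9
t: 23.73
eef_pos: [0.5507, -0.1077, 0.3476]
tool_rot: [-0.0, 0.011, 1.0, -0.001]
contact_force: [1.1, 0.2, 1.5]
gripper_width: 1.004
grasp_force: 0.0
-> [4.76, -14.34, -1.2] spin -0.022 | now [ 550.7 -107.7  347.6] psi 178.75 q7 1.49 t 23.7 F [1.1 0.2 1.5] w 1.004 g 0.0
w7 rail 1085 [164. 125.] [ 500.9 -336.8] [ 16. 121.] 23.5 z [0.0425 0.0437]
w7 all 18294 [ 500.5 -337. ] [329. 122.] 23.5
w1 rail 1068 [544. 187.] [ 502.2 -337.4] [ 17. 121.] 23.4 z [0.042  0.0435]
w1 all 14843 [ 498.1 -339.6] [337. 122.] 23.4
top rail 181 [419. 205.] [ 501.9 -337.8] [ 16. 121.] 23.5 z [0.0425 0.0463]
top all 2024 [ 501.8 -340.4] [330. 127.] 23.4
```

View pics/w7.png

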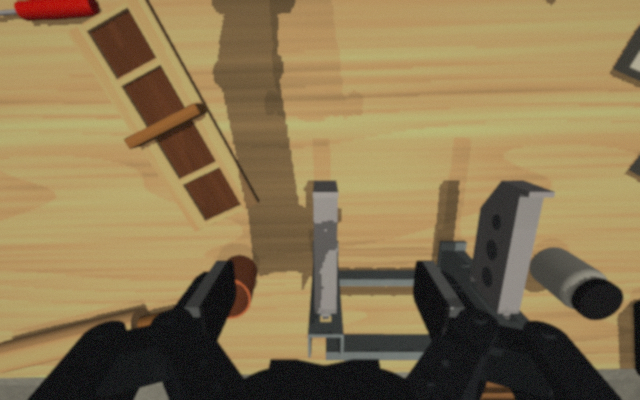

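Wrist view: both brackets hang on the uprights at (325,250) and (510,250). The carrier rail is at (164,125), the screwdriver is at (55,8), clear of it, and three views agree on the carrier centre (501,-337) mm with the rail top at 42 mm. Going to grip the rail.

```bash
python3 -c "
from h import *
to(.5012,-.3372,.012,113.5)"
```

```text
-> [4.67, -23.01, 33.6] spin 1.139 | now [ 552.6 -107.7  347.7] psi 178.76 q7 1.49 t 23.8 F [0.3 0.  0.7] w 1.001 g 0.0
```

```bash
python3 -m jog '[[4.7,-4,0,0.1],[4.7,-8,0,0.2],[4.7,-12,2,0.3],[4.7,-16,4,0.4],[4.7,-20,7,0.5],[4.7,-23,10,0.7],[4.7,-23,14,0.8],[4.7,-23,16,0.9],[4.7,-23,18,1.0],[4.7,-23,20,1.139],[4.7,-23,20,1.139],[4.7,-23,20,1.139],[4.7,-23,20,1.139],[4.7,-23,20,1.139]]'
python3 - <<'E'
from h import *
to(.5012,-.3372,.012,113.5)
v=cam('wrist'); P=pts(v); reg=(P[...,0]>.35)&(P[...,0]<.7)&(P[...,1]<-.2)&(P[...,1]>-.5)&(v['depth']>0)
m=(reg&(P[...,2]>.030)&(P[...,2]<.06)).astype(np.uint8); n,l,s,ce=cv2.connectedComponentsWithStats(m)
i=1+s[1:,4].argmax(); Q=P[l==i]; r=cv2.minAreaRect((Q[:,:2]*1000).astype(np.float32)); print('rail',s[i,4],ce[i].round(),np.round(r[0],1),np.round(r[1],0),round(r[2],1),'z',np.percentile(Q[:,2],[50,90]).round(4))
E
```

```text
t: 24.95
eef_pos: [0.503, -0.3367, 0.1489]
tool_rot: [0.002, 0.547, 0.837, 0.0]
contact_force: [-0.0, -0.2, 0.4]
gripper_width: 0.998
grasp_force: 0.0
-> [0.06, -0.21, 13.69] spin 0.004 | now [ 503.  -336.7  148.9] psi 113.72 q7 0.76 t 24.9 F [-0.  -0.2  0.4] w 0.998 g 0.0
rail 2537 [321. 192.] [ 501.1 -336.6] [ 16. 119.] 23.6 z [0.0427 0.0436]
```

```bash
python3 -m jog '[[0,-0.2,3,0.003],[0,-0.2,6,0.003],[0,-0.2,9,0.003],[0,-0.2,11,0.003],[0,-0.2,12.5,0.003],[0,-0.2,13.4,0.003],[0,-0.2,13.4,0.003],[0,-0.2,13.4,0.003]]'
python3 -m jog '[[0,0,0,0],[0,0,0,0],[0,0,0,0],[0,0,0,0],[0,0,0,0],[0,0,0,0],[0,0,0,0],[0,0,0,0],[0,0,0,0]]' 1 100
python3 -m jog '[[0,0,-0.5,0],[0,0,-1.5,0],[0,0,-3,0],[0,0,-6,0],[0,0,-9,0],[0,0,-12,0],[0,0,-16,0],[0,0,-20,0],[0,0,-24,0],[0,0,-26,0],[0,0,-26,0],[0,0,-26,0]]'
python3 - <<'E'
from h import *
to(.6435,.001,.29,178.82)
v=cam('wrist');np.save('w8.npy',v,allow_pickle=True); save(v,'w8.png')
E
```

```text
t: 25.67
eef_pos: [0.5001, -0.3374, 0.0142]
tool_rot: [0.001, 0.549, 0.836, 0.0]
contact_force: [-0.1, -0.2, 0.2]
gripper_width: 1.001
grasp_force: 0.0
t: 26.42
eef_pos: [0.4998, -0.3371, 0.0139]
tool_rot: [0.0, 0.549, 0.836, -0.0]
contact_force: [-1.8, 1.0, 4.9]
gripper_width: 0.17
grasp_force: 98.1
t: 27.42
eef_pos: [0.4994, -0.3371, 0.2742]
tool_rot: [0.001, 0.549, 0.836, -0.0]
contact_force: [-1.0, 1.0, -6.2]
gripper_width: 0.169
grasp_force: 98.2
-> [25.32, 26.64, -1.6] spin -1.142 | now [ 499.4 -337.1  274.2] psi 113.37 q7 0.8 t 27.4 F [-1.   1.  -6.2] w 0.169 g 98.2
```

View pics/w8.png

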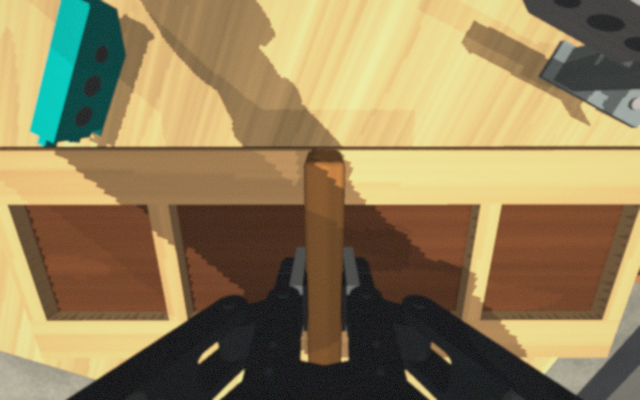

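Wrist view: the carrier is held level by its rail at (325,250), with all four pockets empty. Carrying it to the shelf.

```bash
python3 -m jog '[[2.5,2.7,-1.6,-0.1],[5,5.3,-1.6,-0.2],[7.5,8,-1.6,-0.3],[10,10.6,-1.6,-0.4],[12.5,13.3,-1.6,-0.5],[15,16,-1.6,-0.6],[17.5,18.6,-1.6,-0.7],[20,21.2,-1.6,-0.8],[22.5,24,-1.6,-0.9],[25.3,26.6,-1.6,-1.0],[25.3,26.6,-1.6,-1.1],[25.3,26.6,-1.6,-1.142],[25.3,26.6,-1.6,-1.142],[25.3,26.6,-1.6,-1.142],[25.3,26.6,-1.6,-1.142]]'
python3 - <<'E'
from h import *
to(.6435,.001,.20,178.82)
v=cam('wrist');P=pts(v);m=(P[...,2]>.275)&(P[...,2]<.30)&(v['depth']>0)
Q=P[m];k=np.linalg.lstsq(np.c_[Q[:,:2],np.ones(len(Q))],Q[:,2],rcond=None)[0]; print('tilt',k.round(4),'z',np.percentile(Q[:,2],[5,50,95]).round(4),'xmin',np.percentile(Q[:,0],[.5]),len(Q))
E=P[120:180,20:620].reshape(-1,3); E=E[(E[:,2]>.275)&(E[:,2]<.30)]
e=[E[(abs(E[:,1]-y)<.01)][:,0].min() for y in np.arange(-.1,.11,.025)]; print(np.round(e,4), np.polyfit(np.arange(-.1,.11,.025),e,1).round(4))
E
```

```text
t: 28.72
eef_pos: [0.6425, -0.0002, 0.2876]
tool_rot: [-0.001, 0.012, 1.0, -0.0]
contact_force: [0.2, -0.5, -4.3]
gripper_width: 0.169
grasp_force: 98.5
-> [-0.12, 0.13, 8.76] spin -0.003 | now [ 6.425e+02 -2.000e-01  2.876e+02] psi 178.66 q7 1.23 t 28.7 F [ 0.2 -0.5 -4.3] w 0.169 g 98.5
tilt [-0.0324 -0.      0.3052] z [0.2798 0.2863 0.2894] xmin [0.58246034] 105560
[0.5822 0.5827 0.5834 0.5839 0.5844 0.5849 0.5857 0.5862 0.5868] [0.0229 0.5845]
```

```bash
python3 -m jog '[[0,0.1,2,0],[0,0.1,4,0],[0,0.1,6,0],[0,0.1,7.5,0],[0,0.1,8.5,0],[0,0.1,9.1,0],[0,0.1,9.4,0],[0,0.1,9.4,0]]'
python3 - <<'E'
from h import *
to(.6435,.001,.19,178.82)
v=cam('wrist');P=pts(v)
for (r,c) in ((170,100),(170,540),(180,220)): print(P[r,c].round(4))
E
```

```text
t: 29.43
eef_pos: [0.6433, 0.0016, 0.1952]
tool_rot: [-0.0, 0.011, 1.0, 0.0]
contact_force: [0.2, 0.4, -3.7]
gripper_width: 0.167
grasp_force: 98.7
-> [-0.02, -0.06, 0.52] spin -0.001 | now [643.3   1.6 195.2] psi 178.78 q7 1.18 t 29.4 F [ 0.2  0.4 -3.7] w 0.167 g 98.7
[ 0.5927 -0.1009  0.1969]
[0.5975 0.1048 0.1961]
[ 0.5988 -0.0457  0.1968]
```

```bash
python3 -m jog '[[0,0,0.2,0],[0,0,0.4,0],[0,0,0.5,0],[0,0,0.6,0],[0,0,0.65,0],[0,0,0.65,0]]'
python3 - <<'E'
from h import *
to(.6435,.001,.19,178.82)
v=cam('wrist');P=pts(v)
for (r,c) in ((170,100),(170,540),(180,220)): print(P[r,c].round(4))
E
```

```text
t: 29.98
eef_pos: [0.6434, 0.0017, 0.1894]
tool_rot: [0.0, 0.01, 1.0, -0.0]
contact_force: [-2.5, -0.7, 0.8]
gripper_width: 0.171
grasp_force: 99.2
-> [-0.01, -0.07, -0.06] spin -0.0 | now [643.4   1.7 189.4] psi 178.81 q7 1.18 t 30.0 F [-2.5 -0.7  0.8] w 0.171 g 99.2
[ 0.593  -0.1016  0.1901]
[0.5976 0.1053 0.1896]
[ 0.5991 -0.0459  0.19  ]
```

```bash
python3 -m jog '[[0,0,0.1,0],[0,0,0.1,0]]'
python3 -m jog '[[0,0,0,0],[0,0,0,0],[0,0,0,0],[0,0,0,0],[0,0,0,0],[0,0,0,0],[0,0,-0.5,0],[0,0,-2,0],[0,0,-5,0],[0,0,-9,0],[0,0,-13,0],[0,0,-17,0],[4,0,-17,0],[4,0,-17,0],[4,0,-17,0],[4,0,-17,0]]' -1
python3 - <<'E'
from h import *
o,M=st()
v=cam('wrist'); np.save('w9.npy',v,allow_pickle=True); save(v,'w9.png')
P=pts(v)
def rect(m):
    n,l,s,ce=cv2.connectedComponentsWithStats(m.astype(np.uint8)); i=1+s[1:,4].argmax(); Q=P[l==i]; r=cv2.minAreaRect((Q[:,:2]*1000).astype(np.float32)); return s[i,4],ce[i].round(),np.round(r[0],1),np.round(r[1],1),round(r[2],1),np.percentile(Q[:,2],[5,50,95]).round(4)
reg=(v['depth']>0)&(abs(P[...,1])<.2)&(P[...,0]>.55)&(P[...,0]<.73)
print('rail',rect(reg&(P[...,2]>.208)&(P[...,2]<.225)))
print('tray',rect(reg&(P[...,2]>.18)&(P[...,2]<.225)))
rim=reg&(P[...,2]>.187)&(P[...,2]<.196); Q=P[rim]; k=np.linalg.lstsq(np.c_[Q[:,:2],np.ones(len(Q))],Q[:,2],rcond=None)[0]; print('tilt',k.round(4))
to(.42,.354,.3,0)
T=cam('top'); P=pts(T)
m=(P[...,2]>.012)&(P[...,2]<.04)&(P[...,1]>.3)&(P[...,1]<.5)&(P[...,0]>.35)&(P[...,0]<.65)
n,l,s,ce=cv2.connectedComponentsWithStats(m.astype(np.uint8))
for i in range(1,n):
    if s[i,4]>50: Q=P[l==i]; print('mould',cv2.minAreaRect((Q[:,:2]*1000).astype(np.float32)),np.percentile(Q[:,2],[50,95]))
E
```

```text
t: 30.2
eef_pos: [0.6434, 0.0017, 0.1891]
tool_rot: [0.0, 0.01, 1.0, -0.0]
contact_force: [-5.4, -1.5, 6.7]
gripper_width: 0.167
grasp_force: 100.2
t: 31.53
eef_pos: [0.6034, 0.0023, 0.3583]
tool_rot: [0.001, 0.011, 1.0, -0.0]
contact_force: [0.2, -1.0, -0.8]
gripper_width: 0.999
grasp_force: 0.0
rail (np.int32(1795), array([325., 222.]), array([644.3,   2.9]), array([ 15.7, 118.8]), 88.5, array([0.2152, 0.2171, 0.2187]))
tray (np.int32(31352), array([325., 214.]), array([645.4,   3.2]), array([329.4, 121. ]), 88.9, array([0.1805, 0.1878, 0.2159]))
tilt [ 0.019  -0.0002  0.177 ]
-> [19.13, 34.78, 5.78] spin 3.12 | now [603.8   2.2 358. ] psi 178.78 q7 1.27 t 31.6 F [-0.4  0.4 -0. ] w 1.005 g 0.0
mould ((573.4954223632812, 419.84246826171875), (66.8802719116211, 62.874061584472656), 64.22689056396484) [0.02829652 0.03328999]
mould ((420.1740417480469, 354.6177673339844), (65.3343734741211, 63.76972198486328), 68.38670349121094) [0.0285074  0.03315384]
```

View pics/w9.png

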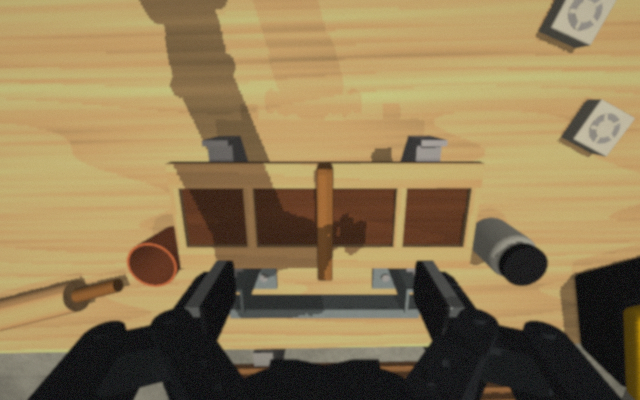

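The carrier lies square on the brackets: rail at (325,222), centre (645,3) mm, tilt 0.02 rad. Two moulds are at (578,12) and (604,128), unmoved. On to the farther mould, at (574,420) mm.

```bash
cat >> h.py <<'E'
def mould(c,z0=0,box=(.3,.75,.2,.55)):
    P=pts(c); m=(P[...,2]>z0+.024)&(P[...,2]<z0+.036)&(P[...,0]>box[0])&(P[...,0]<box[1])&(P[...,1]>box[2])&(P[...,1]<box[3])&(c['depth']>0)
    m=cv2.morphologyEx(m.astype(np.uint8),cv2.MORPH_OPEN,np.ones((3,3)))
    n,l,s,ce=cv2.connectedComponentsWithStats(m)
    for i in range(1,n):
        if s[i,4]>150: Q=P[l==i]; r=cv2.minAreaRect((Q[:,:2]*1000).astype(np.float32)); print('mould',s[i,4],ce[i].round(),np.round(r[0],1),np.round(r[1],1),round(r[2],1),'z',np.percentile(Q[:,2],[5,50,95]).round(4))
E
python3 -c "
from h import *
to(.574,.4192,.16,64.2)"
```

```text
-> [3.88, 41.62, 19.78] spin 2.0 | now [603.9   2.3 357.7] psi 178.78 q7 1.27 t 31.6 F [ 0.2 -0.2  0.2] w 1.003 g 0.0
```

```bash
python3 -m jog '[[0.4,4,0,0.1],[0.8,8,0,0.2],[1.2,12,0,0.3],[1.6,16,0,0.4],[2,20,0,0.5],[2.4,24,0,0.6],[2.8,28,2,0.75],[3.2,32,5,0.87],[3.6,36,8,1.0],[3.9,39,11,1.1],[3.9,41.6,14,1.22],[3.9,41.6,17,1.34],[3.9,41.6,19.8,1.47],[3.9,41.6,19.8,1.57],[3.9,41.6,19.8,1.57],[3.9,41.6,19.8,1.57]]' -1
python3 -m jog '[[0,0,0,0.12],[0,0,0,0.24],[0,0,0,0.36],[0,0,0,0.43],[0,0,0,0.43],[0,0,0,0.43],[0,0,0,0.43]]'
python3 - <<'E'
from h import *
mould(cam('wrist')); to(.574,.4187,.005,64.2)
E
```

```text
t: 32.97
eef_pos: [0.5735, 0.4198, 0.1594]
tool_rot: [0.0, 0.713, 0.701, -0.0]
contact_force: [1.0, -0.5, 1.6]
gripper_width: 1.0
grasp_force: 0.0
t: 33.55
eef_pos: [0.5736, 0.4195, 0.1608]
tool_rot: [-0.0, 0.846, 0.533, 0.001]
contact_force: [-0.2, 0.1, -0.3]
gripper_width: 1.002
grasp_force: 0.0
mould 4557 [323. 189.] [573.8 421.5] [64. 64.] 63.8 z [0.0275 0.029  0.0303]
mould 420 [524. 224.] [731.1 302.9] [53.5 12.8] 60.0 z [0.0247 0.03   0.0351]
mould 919 [240. 309.] [434.7 349.7] [64.7 32.6] 68.2 z [0.0263 0.0286 0.0298]
-> [-0.06, 0.08, 15.55] spin 0.003 | now [573.5 419.4 160.5] psi 64.36 q7 -1.32 t 33.6 F [ 0.3 -0.   0.3] w 1.001 g 0.0
```

```bash
python3 -m jog '[[0.1,0,4,0.008],[0.1,0,8,0.008],[0.1,0,12,0.008],[0.1,0,14,0.008],[0.1,0,15.3,0.008],[0.1,0,15.5,0.008],[0.1,0,15.5,0.008],[0.1,0,15.5,0.008]]'
python3 -m jog '[[0,0,0,0],[0,0,0,0],[0,0,0,0],[0,0,0,0],[0,0,0,0],[0,0,0,0]]' 1 50
python3 -c "
from h import *
to(.574,.4192,.005,64.2)"
```

```text
t: 34.27
eef_pos: [0.5747, 0.4213, 0.0068]
tool_rot: [-0.0, 0.849, 0.528, 0.002]
contact_force: [-0.3, -0.1, 0.1]
gripper_width: 0.997
grasp_force: 0.0
t: 34.77
eef_pos: [0.5745, 0.4212, 0.0072]
tool_rot: [-0.0, 0.849, 0.528, 0.002]
contact_force: [-1.0, -0.7, 6.7]
gripper_width: 0.735
grasp_force: 56.7
-> [-0.21, 0.04, 0.22] spin -0.008 | now [574.5 421.2   7.2] psi 63.76 q7 -1.37 t 34.8 F [-1.  -0.7  6.7] w 0.735 g 56.7
```

```bash
python3 -m jog '[[0,0,-0.5,0],[0,0,-2,0],[0,0,-5,0],[0,0,-9,0],[0,0,-13,0],[0,0,-17,0],[0,0,-21,0],[0,0,-25,0],[0,0,-26,0],[0,0,-26,0],[0,0,-26,0]]'
python3 - <<'E'
from h import *
o,M=st(); v=cam('wrist'); np.save('w10.npy',v,allow_pickle=True); save(v,'w10.png'); o,M=st(); z0=o['eef_pos'][2]-.007
mould(v,z0,(.4,.75,.3,.55)); P=pts(v); print(P[100:200:30,330].round(4)); print(P[150,300:360:20].round(4))
to(.6,.1,.3,88.8)
E
```

```text
t: 35.68
eef_pos: [0.5732, 0.4199, 0.2653]
tool_rot: [0.0, 0.849, 0.528, 0.0]
contact_force: [0.1, -0.9, -3.1]
gripper_width: 0.736
grasp_force: 55.8
mould 18185 [324. 279.] [573.3 419.5] [65.2 90.4] 63.7 z [0.2854 0.2871 0.2884]
[[ 6.164e-01  4.897e-01 -2.000e-04]
 [ 6.003e-01  4.568e-01  1.800e-03]
 [ 5.833e-01  4.218e-01  1.600e-03]
 [ 5.652e-01  3.846e-01  1.400e-03]]
[[ 5.535e-01  4.509e-01 -3.000e-04]
 [ 5.773e-01  4.394e-01  1.000e-03]
 [ 6.008e-01  4.279e-01  1.900e-03]]
-> [-27.44, 16.57, -3.61] spin -0.437 | now [572.6 419.3 263.4] psi 63.76 q7 -1.3 t 35.7 F [ 0.4 -0.7 -1.7] w 0.737 g 55.7
```

View pics/w10.png

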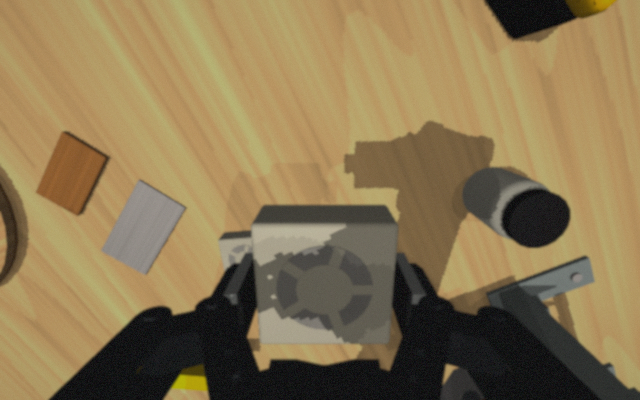

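Wrist view: the mould is held flat and square, its top face spanning rows 223–343 around column 324. Checking its offset along tool x against the TCP.

```bash
python3 - <<'E'
from h import *
v=np.load('w10.npy',allow_pickle=True).item(); P=pts(v); o,M=st()
t=(P-o['eef_pos'])@M
ok=(P[...,2]>.275)&(P[...,2]<.295)
for c in (290,310,325,340,360):
    r=np.where(ok[200:360,c])[0]+200; x=t[r,c,0]; print(c,r.min(),r.max(),x.min().round(4),x.max().round(4))
for r in (240,270,300): 
    c=np.where(ok[r,240:410])[0]+240; print(r,t[r,c,1].min().round(4),t[r,c,1].max().round(4), np.median(P[r,270:380,2]).round(4))
# target pocket 1, camera frame at psi 178.8 (w9): carrier centre and pocket walls
v=np.load('w9.npy',allow_pickle=True).item(); P=pts(v)
hsv=cv2.cvtColor(v['pixels'],cv2.COLOR_RGB2HSV)
fl=(P[...,2]>.172)&(P[...,2]<.1865)&(P[...,0]>.6)&(P[...,0]<.69)&(abs(P[...,1])<.165)
n,l,s,ce=cv2.connectedComponentsWithStats(fl.astype(np.uint8))
for i in range(1,n):
    if s[i,4]>500: Q=P[l==i]; r=cv2.minAreaRect((Q[:,:2]*1000).astype(np.float32)); print('pocket',ce[i].round(),np.round(r[0],1),np.round(r[1],1),round(r[2],1),np.median(Q[:,2]).round(4))
E
```

```text
290 214 343 -0.0307 0.0326
310 215 343 -0.0306 0.0326
325 214 343 -0.0304 0.0329
340 214 343 -0.0304 0.0327
360 214 343 -0.0313 0.0326
240 -0.0311 0.0322 0.287
270 -0.0355 0.0367 0.2875
300 -0.0309 0.0322 0.2876
pocket [435. 216.] [648.7 124.2] [67.2 68.4] 89.3 0.1814
pocket [214. 216.] [ 644.5 -118.4] [67.  67.6] 88.7 0.1814
pocket [286. 216.] [645.8 -39.6] [67.5 67.4] 88.6 0.1814
pocket [364. 216.] [648.1  45.6] [67.4 66.6] 89.2 0.1814
```

```bash
python3 -c "
from h import *
to(.6479,.1214,.235,88.8)"
```

```text
-> [-23.39, 19.93, 2.88] spin -0.437 | now [572.6 419.3 263.4] psi 63.76 q7 -1.3 t 35.7 F [ 0.4 -0.7 -1.7] w 0.737 g 55.7
```

```bash
python3 -m jog '[[-2.6,2.2,0,-0.05],[-5.2,4.4,0,-0.1],[-7.8,6.6,0,-0.15],[-10.4,8.8,0,-0.2],[-13,11,0,-0.25],[-15.6,13.3,0,-0.3],[-18.2,15.5,0,-0.35],[-20.8,17.7,0,-0.4],[-23.4,19.9,0,-0.437],[-23.4,19.9,1,-0.437],[-23.4,19.9,2.5,-0.437],[-23.4,19.9,2.5,-0.437],[-23.4,19.9,2.5,-0.437]]'
python3 - <<'E'
from h import *
to(.6479,.1214,.2,88.8)
v=cam('wrist'); np.save('w11.npy',v,allow_pickle=True); save(v,'w11.png'); to(.6479,.1214,.2,88.8)
E
```

```text
t: 36.82
eef_pos: [0.6467, 0.1222, 0.2369]
tool_rot: [-0.002, 0.714, 0.7, -0.002]
contact_force: [0.5, -0.6, -2.6]
gripper_width: 0.735
grasp_force: 55.6
-> [-0.07, 0.14, 3.69] spin 0.0 | now [646.7 122.2 236.9] psi 88.82 q7 -0.44 t 36.8 F [ 0.5 -0.6 -2.6] w 0.735 g 55.6
-> [-0.13, 0.06, 3.83] spin 0.001 | now [647.4 122.8 238.3] psi 88.85 q7 -0.44 t 36.9 F [-0.   0.4 -1.7] w 0.737 g 55.6
```

View pics/w11.png

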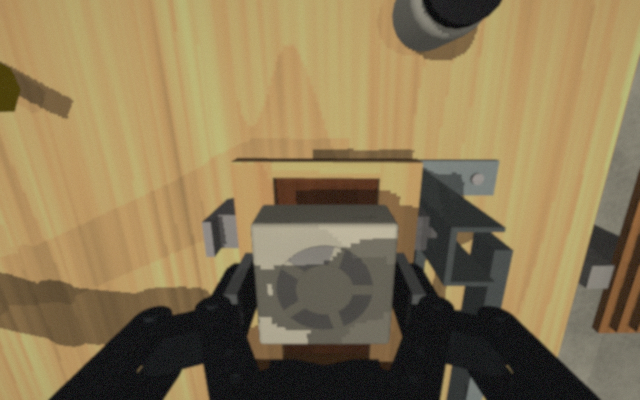

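Wrist view: the mould (324,283) is over pocket 1. The pocket's outer inner-edge is at row 178, its sides at columns 275 and 378, and the carrier's edges at 234 and 421. I'll compare both in the tool frame.

```bash
python3 - <<'E'
from h import *
v=np.load('w11.npy',allow_pickle=True).item(); P=pts(v); o,M=st(); t=(P-o['eef_pos'])@M*1000
g=cv2.cvtColor(v['pixels'],cv2.COLOR_RGB2GRAY).astype(float)
# intensity edges subpixel: row 187..196 for pocket sides
def edges(a,lo,hi,n=1):
    d=np.abs(np.gradient(cv2.GaussianBlur(a.reshape(1,-1),(5,1),0).ravel()))[lo:hi]; i=d.argmax(); return lo+i
def tf(u,vv,z): return ((ray(v,u,vv,z)-o['eef_pos'])@M*1000).round(1)
col=g[:,300:350].mean(1); ro=edges(col,150,170); ri=edges(col,170,190); print('outer row',ro,'inner row',ri)
for row in (186,192,198):
    a=g[row-2:row+3].mean(0); l,r=edges(a,262,290),edges(a,365,392); print(row,'pocket cols',l,r,tf(l,row,.190),tf(r,row,.190))
for row in (168,172): a=g[row-2:row+3].mean(0); l,r=edges(a,222,246),edges(a,408,432); print(row,'carrier cols',l,r,tf(l,row,.190),tf(r,row,.190))
print('rim edges tool x: outer',tf(325,ro,.190),'inner',tf(325,ri,.190))
z=P[172,300:350,2]; print('rim z',np.median(z))
ok=(abs(t[...,2]+22)<8)
for c in (290,325,360): r=np.where(ok[200:360,c])[0]+200; print('mould x',t[r,c,0].min().round(1),t[r,c,0].max().round(1))
for r in (235,240,300): c=np.where(ok[r,245:405])[0]+245; print('mould y',t[r,c,1].min().round(1),t[r,c,1].max().round(1))
E
```

```text
outer row 161 inner row 178
186 pocket cols 273 379 [ 28.5 -32.7  48.4] [28.5 34.8 48.2]
192 pocket cols 273 378 [ 24.5 -32.9  48.4] [24.5 34.4 48.2]
198 pocket cols 274 378 [ 20.5 -32.4  48.4] [20.5 34.6 48.2]
168 carrier cols 230 422 [ 40.2 -59.   48.5] [40.1 61.  48.1]
172 carrier cols 230 422 [ 37.6 -59.2  48.5] [37.6 61.2 48.1]
rim edges tool x: outer [44.6  0.5 48.3] inner [33.7  0.5 48.3]
rim z 0.18929813347770766
mould x -31.6 31.1
mould x -32.3 30.9
mould x -32.1 31.0
mould y -31.2 31.3
mould y -31.2 31.9
mould y -31.4 31.7
```

```bash
python3 -m jog '[[0.07,0.09,0,0],[0.07,0.09,1,0],[0.07,0.09,2,0],[0.07,0.09,3,0],[0.07,0.09,3.6,0],[0.07,0.09,4,0],[0.07,0.09,4.3,0],[0.07,0.09,4.5,0],[0.07,0.09,4.5,0],[0.07,0.09,4.5,0]]'
python3 - <<'E'
from h import *
to(.6479,.1214,.1875,88.8)
E
```

```text
t: 37.7
eef_pos: [0.6494, 0.123, 0.195]
tool_rot: [0.0, 0.715, 0.7, 0.0]
contact_force: [-1.7, 0.3, -1.5]
gripper_width: 0.735
grasp_force: 55.7
-> [-0.17, -0.15, 0.75] spin -0.0 | now [649.4 123.  195. ] psi 88.8 q7 -0.45 t 37.7 F [-1.7  0.3 -1.5] w 0.735 g 55.7
```

```bash
python3 -m jog '[[0,0,0.1,0],[0,0,0.2,0],[0,0,0.3,0],[0,0,0.4,0],[0,0,0.4,0]]'
python3 -m jog '[[0,0,0.1,0],[0,0,0.2,0],[0,0,0.3,0],[0,0,0.3,0]]'
python3 - <<'E'
from h import *
to(.6479,.1214,.1875,88.8); v=cam('wrist'); P=pts(v); m=P[240:330:20,290:360]; print(np.median(m[...,2],1).round(4)); print('rim',np.median(P[165:176,300:350,2]))
E
```

```text
t: 38.12
eef_pos: [0.6494, 0.1229, 0.1907]
tool_rot: [0.0, 0.715, 0.7, 0.0]
contact_force: [1.3, 1.1, -1.8]
gripper_width: 0.736
grasp_force: 55.7
t: 38.45
eef_pos: [0.6495, 0.123, 0.1883]
tool_rot: [0.0, 0.715, 0.7, 0.0]
contact_force: [-2.2, -1.3, 2.5]
gripper_width: 0.736
grasp_force: 56.1
-> [-0.17, -0.15, 0.08] spin -0.0 | now [649.5 123.  188.3] psi 88.79 q7 -0.45 t 38.5 F [-2.2 -1.3  2.5] w 0.736 g 56.1
[0.2099 0.2105 0.2107 0.2108 0.2104]
rim 0.0007896562353935099
```

```bash
python3 -m jog '[[0,0,0,0],[0,0,0,0],[0,0,0,0],[0,0,0,0],[0,0,-1,0],[0,0,-4,0],[0,0,-8,0],[0,0,-12,0],[0,0,-15,0],[0,0,-15,0],[0,0,-15,0]]' -0.8
python3 - <<'E'
from h import *
v=cam('wrist'); np.save('w12.npy',v,allow_pickle=True); P=pts(v)
mould(v,.1815,(.55,.72,.05,.2))
reg=(P[...,0]>.57)&(P[...,0]<.715)&(P[...,1]>-.2)&(P[...,1]<.18)&(v['depth']>0)
Q=P[reg&(P[...,2]>.186)&(P[...,2]<.194)]; print('rim outer y',np.percentile(Q[:,1],99.5))
m=P[(P[...,2]>.205)&(P[...,2]<.214)&reg&(P[...,1]>.09)&(P[...,1]<.155)]; k=np.linalg.lstsq(np.c_[m[:,:2],np.ones(len(m))],m[:,2],rcond=None)[0]; print('mould tilt',k.round(4),len(m))
print('rim tilt',np.linalg.lstsq(np.c_[Q[:,:2],np.ones(len(Q))],Q[:,2],rcond=None)[0].round(4),'rim z',np.median(Q[:,2]))
mould(cam('top'))
to(.4202,.3545,.16,68.4)
E
```

```text
t: 39.42
eef_pos: [0.6504, 0.1235, 0.3411]
tool_rot: [0.001, 0.714, 0.7, 0.002]
contact_force: [-0.5, 0.5, 0.1]
gripper_width: 0.9
grasp_force: 0.0
mould 4491 [322. 191.] [650.1 123. ] [63.2 63.9] 89.0 z [0.2079 0.2094 0.2108]
rim outer y 0.16714522384714717
mould tilt [ 0.0195 -0.0039  0.1972] 4500
rim tilt [ 0.0205 -0.0006  0.1759] rim z 0.18913100832344046
mould 323 [210. 227.] [420.2 354.5] [65.4 63.5] 69.1 z [0.025  0.0286 0.0322]
-> [22.69, -23.34, 17.74] spin 0.356 | now [648.9 122.8 337.3] psi 88.8 q7 -0.41 t 39.5 F [-0.2  0.3 -0.6] w 0.901 g 0.0
```

Mould 1 is seated flat, with its top at floor + 28 mm and its tilt equal to the carrier's. Now the second mould.

```bash
python3 -m jog '[[2.8,-2.9,0,0.05],[5.6,-5.8,0,0.1],[8.4,-8.7,0,0.15],[11.3,-11.6,0,0.2],[14,-14.5,2,0.25],[17,-17.4,5,0.3],[19.8,-20.3,9,0.35],[22.7,-23.3,13,0.356],[22.7,-23.3,16,0.356],[22.7,-23.3,17.7,0.356],[22.7,-23.3,17.7,0.356],[22.7,-23.3,17.7,0.356],[22.7,-23.3,17.7,0.356]]' -1
python3 - <<'E'
from h import *
mould(cam('wrist')); to(.4202,.355,.006,68.5)
E
```

```text
t: 40.6
eef_pos: [0.4222, 0.3544, 0.1614]
tool_rot: [0.0, 0.827, 0.562, 0.0]
contact_force: [-0.2, -0.2, 0.3]
gripper_width: 1.0
grasp_force: 0.0
mould 4495 [321. 190.] [419.7 355.7] [63.4 64.1] 68.5 z [0.0276 0.029  0.0303]
mould 172 [270. 329.] [312.4 233.2] [ 2.8 27.6] 57.0 z [0.0252 0.0304 0.0351]
-> [-0.1, -0.28, 15.63] spin -0.004 | now [422.9 354.7 162.3] psi 68.3 q7 -1.37 t 40.6 F [1.4 0.3 0.1] w 0.995 g 0.0
```

```bash
python3 -m jog '[[0,-0.25,4,0],[0,-0.25,8,0],[0,-0.25,12,0],[0,-0.25,14,0],[0,-0.25,15.3,0],[0,-0.25,15.6,0],[0,-0.25,15.6,0],[0,-0.25,15.6,0]]'
python3 -m jog '[[0,0,0,0],[0,0,0,0],[0,0,0,0],[0,0,0,0],[0,0,0,0],[0,0,0,0]]' 1 50
python3 -m jog '[[0,0,-0.5,0],[0,0,-2,0],[0,0,-5,0],[0,0,-9,0],[0,0,-13,0],[0,0,-17,0],[0,0,-21,0],[0,0,-25,0],[0,0,-28,0],[0,0,-28,0],[0,0,-28,0]]'
python3 -c "
from h import *
to(.6432,-.1184,.28,88.8)"
```

```text
t: 41.32
eef_pos: [0.4204, 0.3567, 0.0067]
tool_rot: [-0.0, 0.827, 0.562, 0.002]
contact_force: [-0.2, 0.4, 0.7]
gripper_width: 1.002
grasp_force: 0.0
t: 41.82
eef_pos: [0.42, 0.3566, 0.0067]
tool_rot: [-0.0, 0.827, 0.562, 0.002]
contact_force: [-0.2, -1.5, 7.9]
gripper_width: 0.735
grasp_force: 53.8
t: 42.73
eef_pos: [0.4192, 0.3563, 0.2872]
tool_rot: [-0.0, 0.827, 0.562, 0.002]
contact_force: [-1.0, 0.0, -2.0]
gripper_width: 0.738
grasp_force: 56.1
-> [-35.89, 38.3, 0.68] spin -0.356 | now [419.2 356.3 287.2] psi 68.4 q7 -1.31 t 42.7 F [-1.  0. -2.] w 0.738 g 56.1
```

```bash
python3 -m jog '[[-2.7,2.9,0,-0.02],[-5.5,5.8,0,-0.05],[-8.2,8.8,0,-0.08],[-11,11.7,0,-0.1],[-13.8,14.7,0,-0.13],[-16.5,17.6,0,-0.16],[-19.3,20.6,0,-0.19],[-22,23.5,0,-0.22],[-24.8,26.5,0,-0.25],[-27.5,29.4,0,-0.28],[-30.3,32.4,0,-0.3],[-33,35.3,0,-0.33],[-35.8,38.3,0,-0.356],[-35.8,38.3,0,-0.356],[-35.8,38.3,2,-0.356],[-35.8,38.3,4,-0.356],[-35.8,38.3,5,-0.356],[-35.8,38.3,5,-0.356],[-35.8,38.3,5,-0.356]]'
python3 - <<'E'
from h import *
to(.644,-.117,.2375,88.8)
v=cam('wrist'); np.save('w13.npy',v,allow_pickle=True); save(v,'w13.png'); to(.644,-.117,.2375,88.8)
E
```

```text
t: 44.32
eef_pos: [0.6423, -0.1178, 0.2337]
tool_rot: [-0.001, 0.714, 0.7, -0.001]
contact_force: [0.2, -0.1, -0.7]
gripper_width: 0.736
grasp_force: 55.9
-> [0.08, 0.16, -0.38] spin 0.0 | now [ 642.3 -117.8  233.7] psi 88.82 q7 -0.02 t 44.3 F [ 0.2 -0.1 -0.7] w 0.736 g 55.9
-> [0.08, 0.08, -0.25] spin 0.0 | now [ 643.1 -117.8  235. ] psi 88.82 q7 -0.02 t 44.4 F [ 0.2 -0.1 -1. ] w 0.735 g 55.9
```

View pics/w13.png

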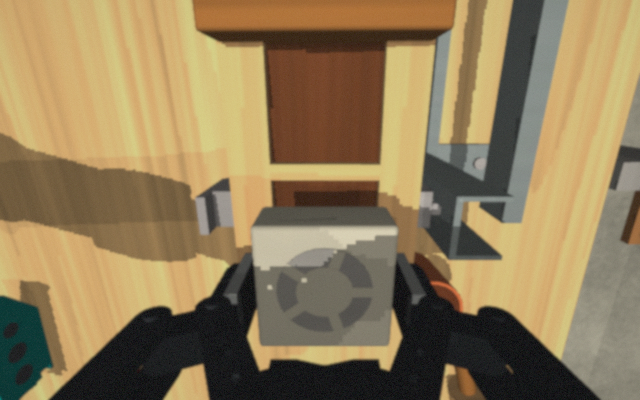

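Wrist view: the mould (324,285) is over pocket 4. The rib between pockets 3 and 4 spans rows 163–180, with pocket sides near columns 273 and 379.

```bash
python3 - <<'E'
from h import *
v=np.load('w13.npy',allow_pickle=True).item(); P=pts(v); o,M=st(); t=(P-o['eef_pos'])@M*1000
g=cv2.cvtColor(v['pixels'],cv2.COLOR_RGB2GRAY).astype(float)
def edges(a,lo,hi):
    d=np.abs(np.gradient(cv2.GaussianBlur(a.reshape(1,-1),(5,1),0).ravel()))[lo:hi]; return lo+d.argmax()
Z=.1893
def tf(u,vv): return ((ray(v,u,vv,Z)-o['eef_pos'])@M*1000).round(1)
col=g[:,300:350].mean(1); a,b=edges(col,155,171),edges(col,172,190); print('rib rows',a,b,tf(325,a),tf(325,b))
for row in (120,150,186,192):
    s=g[row-2:row+3].mean(0); l,r=edges(s,258,290),edges(s,365,395); print(row,'pocket cols',l,r,tf(l,row),tf(r,row))
ok=(abs(t[...,2]+22)<8)
for c in (290,325,360): r=np.where(ok[200:360,c])[0]+200; print('mould x',t[r,c,0].min().round(1),t[r,c,0].max().round(1))
for r in (235,240,300): c=np.where(ok[r,245:405])[0]+245; print('mould y',t[r,c,1].min().round(1),t[r,c,1].max().round(1))
E
```

```text
rib rows 164 180 [43.9  0.4 45.7] [33.8  0.4 45.7]
120 pocket cols 267 382 [ 70.1 -33.8  45.7] [70.  33.8 45.7]
150 pocket cols 269 380 [ 52.5 -33.6  45.7] [52.4 33.6 45.7]
186 pocket cols 271 378 [ 29.9 -33.6  45.7] [29.9 33.6 45.7]
192 pocket cols 271 378 [ 26.  -33.8  45.7] [26.  33.9 45.7]
mould x -32.2 30.6
mould x -32.8 30.8
mould x -32.4 30.6
mould y -31.5 31.5
mould y -31.0 31.6
mould y -31.4 31.7
```

```bash
python3 -m jog '[[0.07,0,0,0],[0.07,0,1,0],[0.07,0,2,0],[0.07,0,3,0],[0.07,0,3.6,0],[0.07,0,3.9,0],[0.07,0,3.9,0],[0.07,0,3.9,0]]'
python3 -m jog '[[0,0,0.1,0],[0,0,0.2,0],[0,0,0.3,0],[0,0,0.4,0],[0,0,0.4,0]]'
python3 -c "
from h import *
to(.644,-.117,.1883,88.8)"
```

```text
t: 45.03
eef_pos: [0.6432, -0.1174, 0.1956]
tool_rot: [-0.0, 0.715, 0.7, -0.0]
contact_force: [0.3, -0.0, -1.8]
gripper_width: 0.737
grasp_force: 56.0
t: 45.45
eef_pos: [0.6431, -0.1174, 0.1917]
tool_rot: [-0.0, 0.714, 0.7, -0.0]
contact_force: [-0.7, -0.1, -1.8]
gripper_width: 0.737
grasp_force: 56.0
-> [0.04, 0.09, 0.34] spin -0.0 | now [ 643.1 -117.4  191.7] psi 88.8 q7 -0.04 t 45.5 F [-0.7 -0.1 -1.8] w 0.737 g 56.0
```

```bash
python3 -m jog '[[0,0,0.1,0],[0,0,0.2,0],[0,0,0.3,0],[0,0,0.35,0],[0,0,0.35,0]]'
python3 -m jog '[[0,0,0,0],[0,0,0,0],[0,0,0,0],[0,0,0,0],[0,0,-1,0],[0,0,-4,0],[0,0,-8,0],[0,0,-12,0],[0,0,-16,0],[6,0,-16,0],[12,0,-16,0],[12,0,-16,0],[12,0,-16,0],[12,0,-16,0]]' -0.8
python3 - <<'E'
from h import *
to(.64,0,.35,88.8)
v=cam('wrist'); np.save('w14.npy',v,allow_pickle=True); save(v,'w14.png'); P=pts(v)
mould(v,.1815,(.55,.72,-.2,.2))
reg=(P[...,0]>.57)&(P[...,0]<.715)&(abs(P[...,1])<.18)&(v['depth']>0)
for s,n in((1,'p1'),(-1,'p4')):
    m=P[(P[...,2]>.204)&(P[...,2]<.216)&reg&(s*P[...,1]>.09)&(s*P[...,1]<.155)]
    if len(m)>50: print(n,np.linalg.lstsq(np.c_[m[:,:2],np.ones(len(m))],m[:,2],rcond=None)[0].round(4),np.median(m[:,2]),len(m))
r=reg&(P[...,2]>.208)&(P[...,2]<.225)&(abs(P[...,1])<.02); Q=P[r]; print('rail',cv2.minAreaRect((Q[:,:2]*1000).astype(np.float32)))
T=cam('top'); mould(T,.1815,(.55,.72,-.2,.2)); mould(T); save(T,'top14.png',(170,80,470,270),2.6)
E
```

```text
t: 45.87
eef_pos: [0.6431, -0.1174, 0.1881]
tool_rot: [-0.0, 0.715, 0.7, -0.0]
contact_force: [0.1, -0.7, -1.8]
gripper_width: 0.735
grasp_force: 56.0
t: 47.03
eef_pos: [0.6455, 0.0063, 0.3494]
tool_rot: [-0.0, 0.712, 0.702, 0.001]
contact_force: [-0.7, -0.9, 0.5]
gripper_width: 0.898
grasp_force: 0.0
-> [-0.64, -0.54, -0.06] spin 0.006 | now [645.5   6.3 349.4] psi 89.14 q7 -0.2 t 47.0 F [-0.7 -0.9  0.5] w 0.898 g 0.0
mould 6252 [324.  58.] [648.5 120.2] [63.5 64. ] 88.9 z [0.2078 0.2094 0.2109]
mould 1262 [301. 192.] [644.6   3. ] [ 15.8 119.3] 89.1 z [0.2067 0.2159 0.2172]
mould 3006 [324. 300.] [ 643.7 -118.1] [64.6 63.9] 89.3 z [0.2077 0.2093 0.2107]
p1 [ 0.0217 -0.0017  0.1956] 0.20944925893115746 6095
p4 [0.0208 0.0015 0.1962] 0.20938053597980544 2763
rail ((645.0426635742188, 2.485452175140381), (16.6321964263916, 120.16647338867188), 88.80673217773438)
mould 419 [276. 148.] [648.4 119.6] [63.6 63.7] 88.2 z [0.2063 0.2094 0.2126]
mould 411 [359. 151.] [ 642.9 -120.4] [62.6 61.4] 0.8 z [0.2065 0.2096 0.2132]
```

View pics/top14.png

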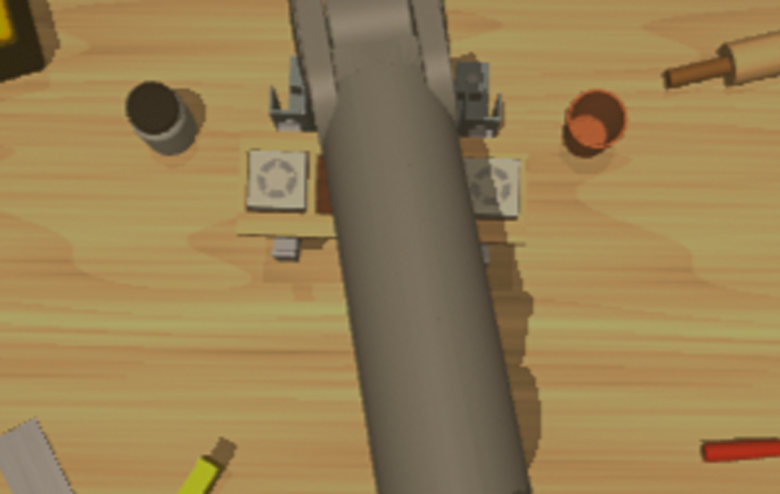

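Top crop: moulds sit at (277,180) and (494,187) in the outer pockets, and the jar, cup and screwdriver have not moved. One last check for any mould that was hidden at the start (for example under the parked arm), then hand in.

```bash
python3 - <<'E'
from h import *
for n in('top','scene'): print(n); mould(cam(n),0,(.0,1.0,-.75,.75))
print(bot.hand_in())
E
```

```text
top
scene
the job is handed in; nothing more can be done
None
```

The drying shelf is up and the job is handed in. I saw no verdict; my last measurements had both brackets pressed down to the home height, the carrier level and square, and the only two moulds I found flat in pockets 1 and 4. The jar, cup and screwdriver looked undisturbed, and it took about 47 s of the 210 s allowed; I could not read the catches directly, but a press of 40 N or more on each bracket moved it no further.

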